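Rehang the lid of the food caddy on its hinge rod

ROBOT

A 6-joint arm with a two-finger parallel gripper is mounted at the origin on the work surface. World frame = base frame: x ahead of the robot, y to its left, z up, the work surface at z = 0. Lengths are in m, angles in rad, forces in N, time in s.
With the tool pointing down it reaches from about 0.3 to 0.875 m from the base axis. Payload 6.4 kg.
Tool frame: the origin (TCP) lies midway between the tips of the shut fingers; the grasp point (between the pads) lies 19 mm behind it; x points along the fingers, y is the direction in which the jaws open and shut, and the axes are right-handed (so a half turn about x gives the same grasp; the last joint's range is limited). The gripper opens to 88 mm and grips with 3 to 60 N. Pads are 18 mm wide; open, the fingers measure 123 mm over their backs; the gripper's body (75 mm by 187 mm) begins 45 mm behind the grasp point.
Start: joints at [1.133, 0.181, 1.607, -0, 1.354, -0.206], TCP at [0.132, 0.56, 0.239] pointing down, gripper open.
Joint ranges: [-2.99, 2.99], [-0.89, 2.07], [0.3, 2.58], [-1.14, 4.28], [0, 2.63], [-3.12, 3.12]. Speed limits (rad/s): [2.57, 2.57, 3.01, 3.14, 3.14, 3.14].

INTERFACE

Orientations are given as [roll, pitch, yaw] about the fixed x, y, z axes, in that order (R = Rz(yaw) Ry(pitch) Rx(roll)).
In Python, from cell import env gives the robot as it stands.
- The arm moves only by the tool drive_tool, never from a script. Its argument "plan" is a list of rows, each a list of 3 entries, a list of its own where there are three numbers: the shift along the tool's x, y, z in mm, then the turn, a rotation vector about the tool's x, y, z in degrees, then the closure, from 0 (fully open) to 1 (shut). A call has 1 to 8 rows; each row is the pose to reach, as a shift and turn from the pose measured when the call began, along the tool's axes at that moment; what a row does not reach only later rows make up. A row lasts 1/12 s, in which the tool goes at most 41.7 mm and 7.16 degrees, less where a joint would pass 70% of its speed; a pose out of reach is approached as far as the arm can. A call with a gripper value outside its range is refused whole. The fingers move at their own pace and stop on an object; the grip force is fixed at half the most. Time passes only in rows, so rows that repeat a pose let the fingers close. It gives the time, the measured TCP pose, the force and the opening at its end, in the units of the state.
- env.observe(): the state, without advancing time (a new reading comes with each control period).
- env.grab_frame(name): name is "side" or "top"; returns a dict with "color" (480x640x3 uint8, red, green, blue), "vfov" (degrees; the focal length in pixels is half the picture's height over the tangent of half this angle, whatever the lens; pixels are square), "cx", "cy" (the principal point, pixels), "k1" (the pictures are not rectified: a ray, as slopes to the right and down, at radius r is drawn at 1 + k1 r^2 times it, then the intrinsics apply), "origin" and "attitude" of the camera in the world. Camera axes: x right, y up, looking along -z (the intrinsics and any distortion apply to the point x, -y, -z); pixel columns grow to the right and rows downward; lengths in m; the calibration is good to about 2 mm. A picture is of the moment at which its call begins. There is no depth.
- env.sign_off(): hands the job in, once; it reports no verdict.
The state is a dict: "clock": time; "q": joint angles; "qvel": joint speeds; "joint_torque": joint torques, N m; "eef_pos": TCP position; "ee_rot": TCP orientation; "ft_force": force on the tool from outside, world axes, zero at the start; "torque": the same for the moment, N m; "width": finger opening in m.
Only numpy, scipy, OpenCV 4.12 (cv2) and the standard library are available. Lean on these libraries where they do the work, as an engineer would, in place of code of your own. Each camera call takes 0.05 s, during which the arm holds its last target.

TASK

The food caddy has been washed in pieces: put it back together. Set the lid on the caddy so that it sits flat on the rim with its hinge knuckles between the caddy's two, then take the hinge rod by its green grip and slide it through all the knuckles from the open end until the grip is right up against the caddy. Leave the rest of the washing-up where it is.

Things in the scene. Friction and masses are not known exactly. Their poses are not given: they have to be found in the camera images.
- caddy: Brown plastic food caddy, an open box 160 x 160 x 160 mm, walls 4 mm, standing firm (it does not shift). Origin: centre of its underside, z up. Its hinge is at the rim of its +x side (away from the robot at yaw 0): two knuckles, tubes 22 mm outside, 15 mm inside, on one axis along the caddy's y. A thin wire carrying handle hangs against the -x side.
- caddy_mouth (a point): Centre of the outer mouth of the caddy's open knuckle (y = -80 to -55 mm), at (94, -80, 160) mm in the caddy's frame; axes as the caddy's. The rod enters here, moving along the caddy's +y. The other knuckle (y = +55 to +80 mm) is capped at its outer end: the rod goes in only from this side.
- caddy_hinge (a point): Middle of the caddy's hinge axis, at (94, 0, 160) mm in the caddy's frame, level with the rim; the lid's two knuckles belong in the 110 mm gap between the caddy's.
- lid: Loose brown lid, about 180 g, right way up on the drainer. Origin: centre of the bottom of its plug skirt, z up. Plate 164 x 164 mm, 15 to 19 mm above the origin; the skirt below, 135 mm square at the bottom, widening to 145, drops into the caddy's 152 mm opening until the plate rests on the rim: origin then 145 mm above the drainer over the caddy's centre, at the caddy's yaw, with some 4 mm of play.
- lid_grip (a point): Centre of the lid's bar grip, 40 mm above the lid's origin, on its centre line. The bar runs along the lid's y: 80 mm long, 20 mm thick along x, 14 mm high (33 to 47 mm above the origin), 14 mm clear of the plate on two legs at y = +-30 mm. Take it across its thickness.
- lid_hinge (a point): Middle of the lid's knuckle axis, at (94, 0, 15) mm from the lid's origin; coincides with caddy_hinge when the lid sits right. The two lid knuckles (tubes as the caddy's) lie at y = -50 to -30 and +30 to +50 mm.
- rod: Hinge rod, about 70 g, lying flat on the drainer. Origin on its underside, half-way along; it runs along its y, +y towards the tip. Steel shank 12 mm in diameter, y = -56 to +100 mm, the last 12 mm tapering to 5 mm; behind it a flat green plastic grip, y = -100 to -56 mm, 24 mm wide along x, 12 mm thick. Axis 6 mm above the underside.
- rod_grip (a point): Centre of the rod's green grip, on the axis, 22 mm behind the shoulder; axes as the rod's.
- rod_tip (a point): The rod's pointed end, on the axis, 178 mm from rod_grip.
- rod_shoulder (a point): Where the shank enters the grip, on the axis; it meets the mouth of the caddy's open knuckle when the rod is home (the tip is then inside the capped knuckle).
- rack: White plastic plate rack, 312 x 172 mm and 88 mm high, to the left, fixed. Origin at the centre of its underside.
- tin: Aluminium baking tin, open side up, 167 x 239 mm over the rim, 47 mm high. Origin at the centre of its underside. Leave it.
- beaker: Pink plastic beaker, upright, 72 mm across, 100 mm high. Origin at the centre of its underside. Leave it.
- spoon: Wooden spoon lying on the drainer, 260 mm. Leave it.
- brush: Blue washing-up brush lying on the drainer near the robot's foot, 230 mm. Leave it.
- plate0_center (a point): Centre of a white side plate, 170 mm across, standing on edge in the rack. Leave it.
- plate1_center (a point): Centre of a white side plate, 170 mm across, standing on edge in the rack. Leave it.
- plate2_center (a point): Centre of a white side plate, 170 mm across, standing on edge in the rack. Leave it.
Things that resemble listed ones, but are neither listed nor needed, are in the scene too. Of the things like the lid, leave any that is orange or red; of the rest the larger one is meant.

How it is judged:
On the way, in this order (a step that is already met when the one before it is completed fails the run):
1. the lid sits flat on the caddy's rim, its knuckles between the caddy's, and is let go (distance between lid_hinge and caddy_hinge below 0.008 m and angle between lid's own z axis and vertical below 0.05 rad and contact force between the fingers and lid below 0.1 N and linear speed of lid below 0.02 m/s), for 0.2 s.
2. the rod is through all the knuckles, its grip against the caddy (distance between lid_hinge and caddy_hinge below 0.008 m and angle between lid's own z axis and vertical below 0.05 rad and distance between rod_shoulder and caddy_mouth below 0.005 m and angle between the y axis of rod and the y axis of caddy, either way round below 0.05 rad), for 0.2 s.
At the end, for the whole second after the job is handed in: The lid lies flat on the caddy (within 0.05 rad of level), the middle of its hinge within 8 mm of the middle of the caddy's; the rod lies along the hinge axis (within 0.05 rad) through all four knuckles, its shoulder within 5 mm of the mouth of the open knuckle; lid and rod are let go and at rest (all of step 2 and contact force between the fingers and lid below 0.1 N and linear speed of each of lid, rod below 0.02 m/s and contact force between the fingers and rod below 0.1 N); the robot touches nothing.
It fails at once if a plate is moved more than 30 mm (distance of any of plate0_center, plate1_center, plate2_center from where it was at the start of the episode above 0.03 m).
It fails at once if the tin, beaker, spoon or brush is moved more than 30 mm (distance of any of tin, beaker, spoon, brush from where it was at the start of the episode above 0.03 m).
It also fails if it takes over 67 s, if anything falls off the work surface, if the arm or the gripper's body presses on something with over 40 N, if the wrist force passes 120 N, or if a joint passes its speed limit or range.

## Working session

There is one attempt and no reset: what is moved stays moved. The work goes in short steps, Python scripts to look and compute and a tool call to move; the robot and the scene stay as the last step left them, time stands still between calls to the robot, and variables do not carry over. Pictures are saved under pics/ and viewed, and the job is handed in when it is done.

Besides the shell and the picture viewer there is one more tool, called after ">>>" by a JSON object that holds its "name" and its "arguments". drive_tool: Moves the arm, as the interface text tells. Its arguments: {"type":"object","properties":{"plan":{"type":"array","items":{"type":"array"}}},"required":["plan"]}

```bash
ls; mkdir -p pics
cat > h.py <<'E'
from cell import env
import numpy as np, cv2
from scipy.spatial.transform import Rotation as R
def grab(n,save=None):
    f=env.grab_frame(n)
    if save: cv2.imwrite('pics/'+save+'.png',f['color'][:,:,::-1])
    return f
E
python3 - <<'E'
from h import *
for n in('side','top'):
    f=grab(n,n+'0'); print({k:v for k,v in f.items() if k!='color'})
print(env.observe())
E
```

```text
pics
{'vfov': 47.25195320352867, 'cx': 323.06319012921364, 'cy': 238.65708477664256, 'k1': -0.11570111700320176, 'origin': array([ 0.33822207, -1.1557904 ,  1.24995767]), 'attitude': array([ 0.7866279 ,  0.01504371, -0.19134486])}
{'vfov': 54.39277578799589, 'cx': 312.6551398818988, 'cy': 237.07967587614974, 'k1': -0.01631636672520816, 'origin': array([ 0.37637564, -0.02324307,  1.23429129]), 'attitude': array([ 0.13879564, -0.00233033, -1.54215667])}
{'clock': 0.1, 'q': array([ 1.13272223e+00,  1.81464609e-01,  1.60785355e+00, -8.45451756e-06,
        1.35381238e+00, -2.06295104e-01]), 'qvel': array([ 0.00033134,  0.00010042, -0.00315447, -0.00144594, -0.00073747,
        0.00064695]), 'joint_torque': array([ 1.22962181e-03, -4.34816837e+01, -3.42696762e+01,  7.05494243e-02,
        3.40535317e-02, -6.40824601e-05]), 'eef_pos': array([0.13186545, 0.5592008 , 0.23792776]), 'ee_rot': array([-1.77172474,  1.56925841, -2.00350191]), 'ft_force': array([-0.15575663,  0.18284254, -0.15201075]), 'torque': array([ 0.05548486, -0.05642848, -0.01559846]), 'width': 0.08813729467322366}
```

View pics/top0.png

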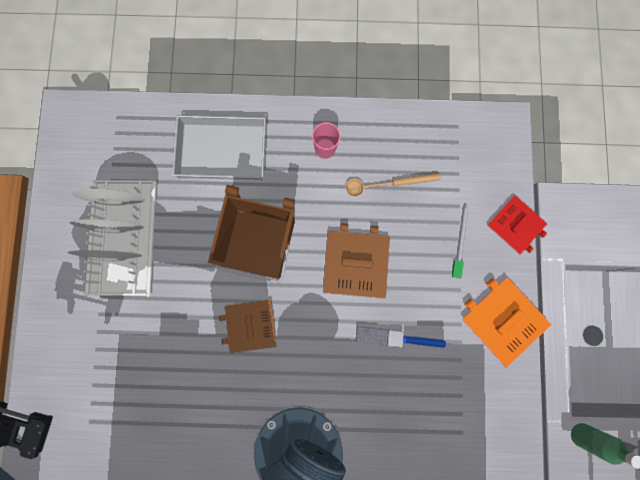

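View pics/side0.png

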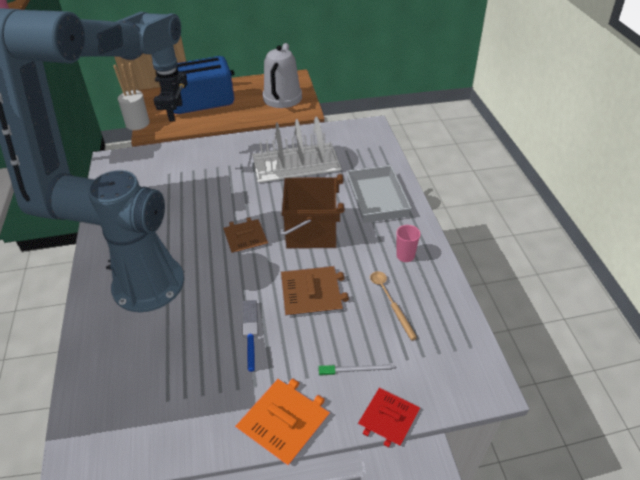

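Candidates for the lid in the top view are brown (357,262), small brown (249,326), orange (507,320) and red (517,223). The larger brown one at (357,262) is the one meant. Next: close crops.

```bash
cat >> h.py <<'E'
def proj(f,P):
    P=np.atleast_2d(P); M=R.from_euler('xyz',f['attitude']).as_matrix()
    c=(P-f['origin'])@M; u=np.c_[c[:,0]/-c[:,2], -c[:,1]/-c[:,2]]
    F=240/np.tan(np.radians(f['vfov'])/2)
    u=u*(1+f['k1']*(u**2).sum(1,keepdims=True))
    return u*F+[f['cx'],f['cy']]
def crop(f,x0,y0,x1,y1,k,name):
    cv2.imwrite('pics/'+name+'.png',cv2.resize(f['color'][y0:y1,x0:x1,::-1],None,fx=k,fy=k,interpolation=cv2.INTER_CUBIC))
def unproj(f,px,z):
    from scipy.optimize import least_squares
    return least_squares(lambda p:(proj(f,[[p[0],p[1],z]])[0]-px),[0.4,0]).x
E
python3 - <<'E'
from h import *
t=grab('top');s=grab('side')
crop(t,200,175,400,310,4,'tc'); crop(s,270,165,400,325,4,'sc'); crop(t,440,190,480,290,6,'tr'); crop(s,310,355,405,385,8,'sr')
E
```

```text
(no output)
```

View pics/tc.png

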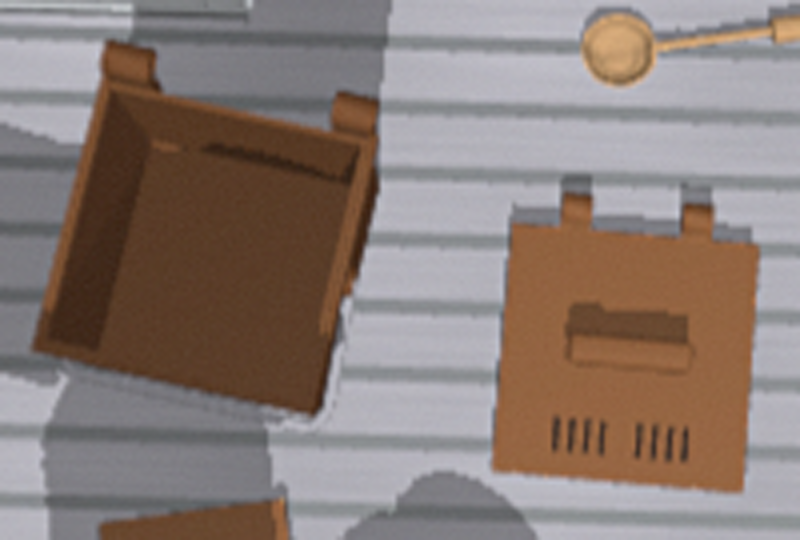

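View pics/sc.png

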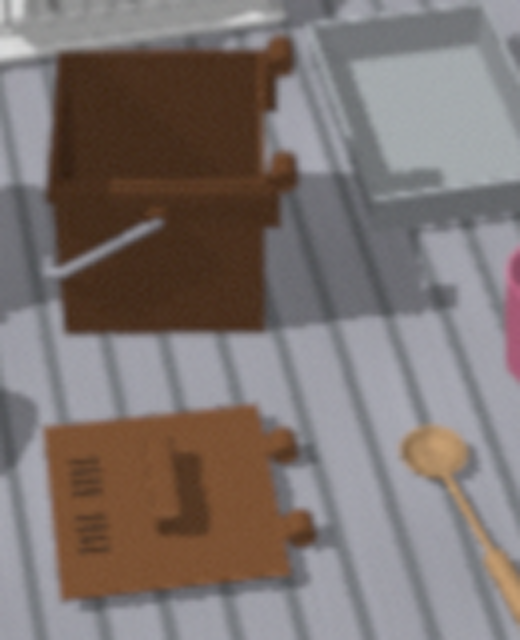

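View pics/tr.png

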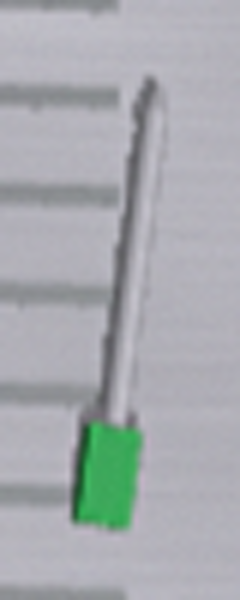

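View pics/sr.png

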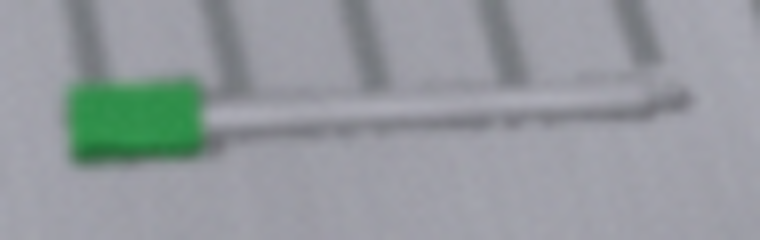

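```bash
cat > fit.py <<'E'
from h import *
from scipy.optimize import least_squares
def fit(model,obs,x0,rob='soft_l1'):
    # obs: list (frame, idx list, px Nx2); pose x,y,z,yaw
    def res(p):
        W=model@R.from_euler('z',p[3]).as_matrix().T+p[:3]
        r=[(proj(f,W[i])-px).ravel() for f,i,px in obs]
        return np.r_[np.concatenate(r),p[2]*500] 
    s=least_squares(res,x0,loss=rob); return s.x,res(s.x)
def px(l,k,x0,y0): return (np.array(l,float)+.5)/k-.5+[x0,y0]
E
python3 - <<'E'
from fit import *
np.set_printoptions(precision=4,suppress=True)
t=grab('top');s=grab('side')
T=lambda l:px(l,4,200,175); S=lambda l:px(l,4,270,165)
sq=np.array([[82,82,19],[82,-82,19],[-82,-82,19],[-82,82,19]])/1000
lid=fit(sq,[(t,[0,1,2,3],T([(512,224),(759,243),(742,491),(493,468)])),(s,[0,1,2,3],S([(258,405),(290,577),(63,600),(45,428)]))],[.4,-.1,0,0]); print('lid',*lid)
for o in ([0],[1]):
  pass
c=np.array([[80,80,160],[80,-80,160],[-80,-80,160],[-80,80,160]])/1000
cad=fit(c,[(t,[0,1,2,3],T([(107,85),(378,137),(320,413),(33,350)])),(s,[2,3],S([(50,192),(58,52)]))],[.4,.1,0,-.2]);print('cad',*cad)
r=np.array([[-12,-100,12],[12,-100,12],[12,-56,12],[-12,-56,12],[0,100,6]])/1000
TR=lambda l:px(l,6,440,190); SR=lambda l:px(l,8,310,355)
rod=fit(r,[(t,[0,1,2,3,4],TR([(73,521),(130,528),(142,430),(92,422),(151,79)])),(s,[4],SR([(688,98)]))],[.4,-.3,0,-1.5]);print('rod',*rod)
# overlay
def ov(f,name,rect,k):
    im=cv2.resize(f['color'][rect[1]:rect[3],rect[0]:rect[2],::-1],None,fx=k,fy=k,interpolation=cv2.INTER_CUBIC)
    def dr(m,p,col,seg):
        W=np.array(m)/1000@R.from_euler('z',p[3]).as_matrix().T+p[:3]
        q=(proj(f,W)-rect[:2]+.5)*k-.5
        for a,b in seg: cv2.line(im,tuple(map(int,q[a])),tuple(map(int,q[b])),col,1)
    L=[(0,1),(1,2),(2,3),(3,0),(4,5),(6,7),(8,9),(9,10),(10,11),(11,8)]
    dr(np.r_[sq*1000,[[94,30,15],[94,50,15],[94,-30,15],[94,-50,15],[10,40,47],[10,-40,47],[-10,-40,47],[-10,40,47]]],lid[0],(255,255,0),L)
    dr(np.r_[c*1000,[[94,55,160],[94,80,160],[94,-55,160],[94,-80,160],[76,76,160],[76,-76,160],[-76,-76,160],[-76,76,160]]],cad[0],(255,255,0),L)
    dr(np.r_[r*1000,[[0,-56,6]]],rod[0],(255,0,255),[(0,1),(1,2),(2,3),(3,0),(4,5)])
    cv2.imwrite('pics/'+name+'.png',im)
ov(t,'ot',(200,170,400,315),4); ov(s,'os',(270,165,400,325),4); ov(s,'osr',(310,355,405,385),8)
E
```

```text
lid [ 0.4799 -0.1373 -0.0012 -0.0599] [ 0.0848 -0.7757  0.3796 -0.0565  0.4468  0.4818 -0.4921  0.6045  0.3282
 -0.2089  0.7633 -0.6775 -0.3373  0.1627 -0.3798 -0.1385 -0.6043]
cad [ 0.5253  0.1185  0.0006 -0.1783] [ 0.4319  0.0339 -0.7913  0.7835 -1.0097 -1.174   2.9453  0.2485  0.0241
 -0.5622  0.0742  0.5989  0.2877]
rod [ 0.5522 -0.4155 -0.0007 -1.7115] [ 0.4715 -0.414   0.0338 -0.0399  0.1278 -0.2248 -0.5575 -0.4214  0.6776
  0.7194 -0.7117 -0.6809 -0.3411]
```

View pics/ot.png

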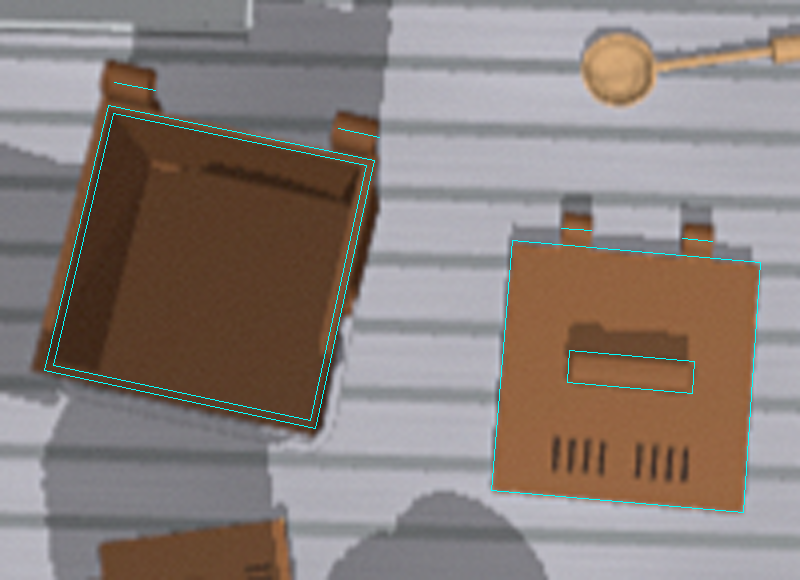

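View pics/os.png

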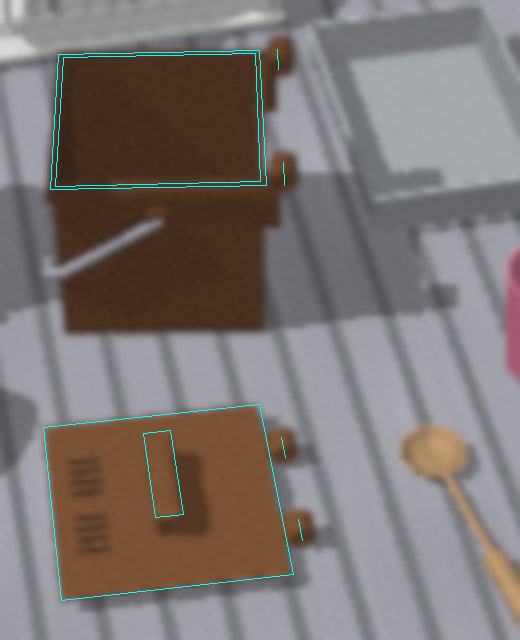

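View pics/osr.png

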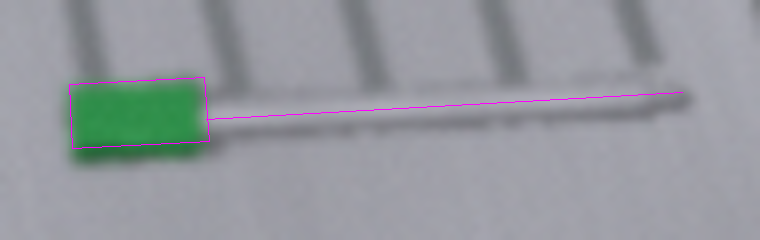

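Run:
```python
from fit import *
t=grab('top');s=grab('side')
def eq(im): 
    return cv2.convertScaleAbs(im,alpha=1.8,beta=0)
t['color']=eq(t['color']);s['color']=eq(s['color'])
crop(t,204,180,300,285,7,'tcc'); crop(s,275,170,350,255,8,'scc')
```

```text
(no output)
```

View pics/tcc.png

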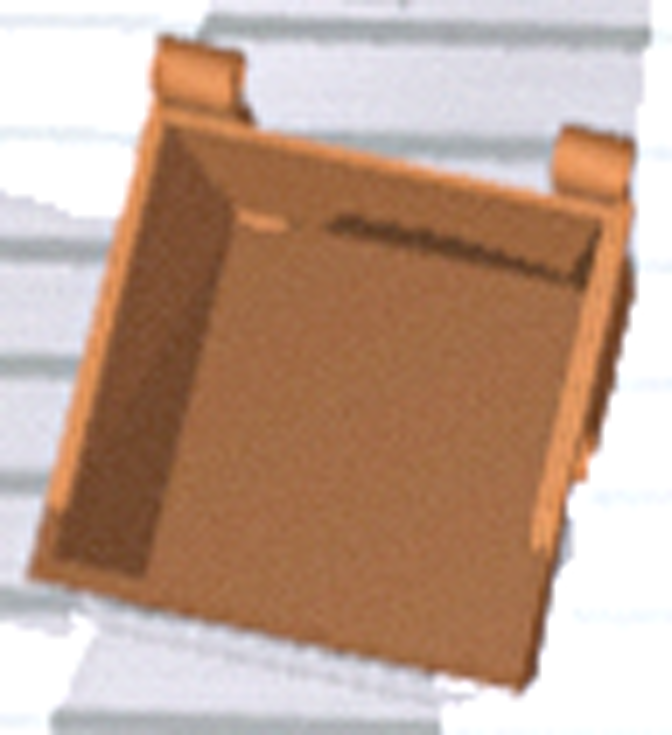

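View pics/scc.png

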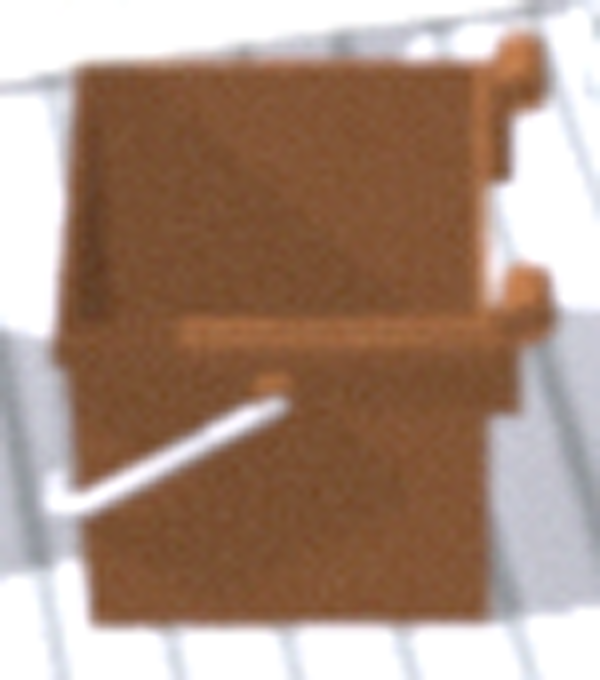

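Run:
```python
from fit import *
np.set_printoptions(precision=2,suppress=True)
t=grab('top');s=grab('side')
T=lambda p:unproj(t,px([p],7,204,180)[0],Z); S=lambda p:unproj(s,px([p],8,275,170)[0],Z)
O=[]
def add(f,p,z,ax,val):
    global Z; Z=z; O.append((f(p),ax,val))
for p in [(163,140),(115,320),(65,510)]: add(T,p,.16,1,.076)
for p in [(603,225),(570,385),(535,545)]: add(T,p,.16,1,-.076)
for p in [(190,133),(400,175),(590,213)]: add(T,p,.16,0,.076)
for p in [(270,122),(400,150),(540,182)]: add(T,p,.16,0,.080)
add(T,(245,80),.17,1,.055);add(T,(556,155),.17,1,-.055);add(T,(634,165),.17,1,-.080)
n=len(O)
for p in [(472,100),(472,200),(472,300)]: add(S,p,.16,0,.076)
for p in [(250,318),(450,318)]: add(S,p,.16,1,-.076)
def res(p,O):
    c,sn=np.cos(p[2]),np.sin(p[2]); r=[]
    for w,ax,v in O:
        d=w-p[:2]; l=(c*d[0]+sn*d[1],-sn*d[0]+c*d[1]); r.append((l[ax]-v)*1000)
    return np.array(r)
for OO in (O,O[:n]):
    q=least_squares(res,[.525,.118,-.18],args=(OO,),x_scale=[.01,.01,.1],loss='soft_l1'); print(q.x.round(4)); print(res(q.x,O))
```

```text
[ 0.53  0.12 -0.19]
[-0.26  0.29  0.67  1.1  -0.51 -1.45 -1.8  -0.19  1.27  3.8   4.12  3.86
 -3.21 -0.18 -1.22 -1.34 -2.02 -2.66  3.18  2.11]
[ 0.53  0.12 -0.2 ]
[ 0.23  0.54  0.67  1.61 -0.21 -1.35 -4.39 -2.51 -0.81  1.31  1.8   1.71
 -2.62  0.4  -0.63 -3.88 -4.33 -4.75  3.37  2.59]
```

```bash
cat > ovl.py <<'E'
from fit import *
def tube(y0,y1,x=94,z=160,r=11):
    a=np.linspace(0,2*np.pi,25); 
    return [np.c_[x+r*np.cos(a),np.full(25,y),z+r*np.sin(a)] for y in(y0,y1)]
def rect(h,z,b=None): b=b or h; return np.array([[h,b,z],[h,-b,z],[-h,-b,z],[-h,b,z],[h,b,z]],float)
def ov(f,name,rc,k,items,gain=1.5):
    im=cv2.resize(cv2.convertScaleAbs(f['color'][rc[1]:rc[3],rc[0]:rc[2],::-1],alpha=gain),None,fx=k,fy=k,interpolation=cv2.INTER_CUBIC)
    for p,lines,col in items:
        for m in lines:
            W=np.array(m)/1000@R.from_euler('z',p[3]).as_matrix().T+p[:3]
            q=(proj(f,W)-rc[:2]+.5)*k-.5
            cv2.polylines(im,[np.round(q).astype(int)],False,col,1)
    cv2.imwrite('pics/'+name+'.png',im)
CAD=[rect(76,160),rect(80,160),rect(80,0)]+tube(-80,-55)+tube(55,80)
LID=[rect(82,19),[[10,40,47],[10,-40,47],[-10,-40,47],[-10,40,47],[10,40,47]]]+tube(-50,-30,94,15)+tube(30,50,94,15)
E
python3 - <<'E'
from ovl import *
t=grab('top');s=grab('side')
p=[.5268,.1195,0,-.192]
for i,p in enumerate([[.5268,.1195,0,-.192]]):
    ov(t,'a%d'%i,(204,180,300,285),7,[(p,CAD,(255,255,0))]); ov(s,'b%d'%i,(275,170,350,255),8,[(p,CAD,(255,255,0))])
E
```

```text
(no output)
```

View pics/a0.png

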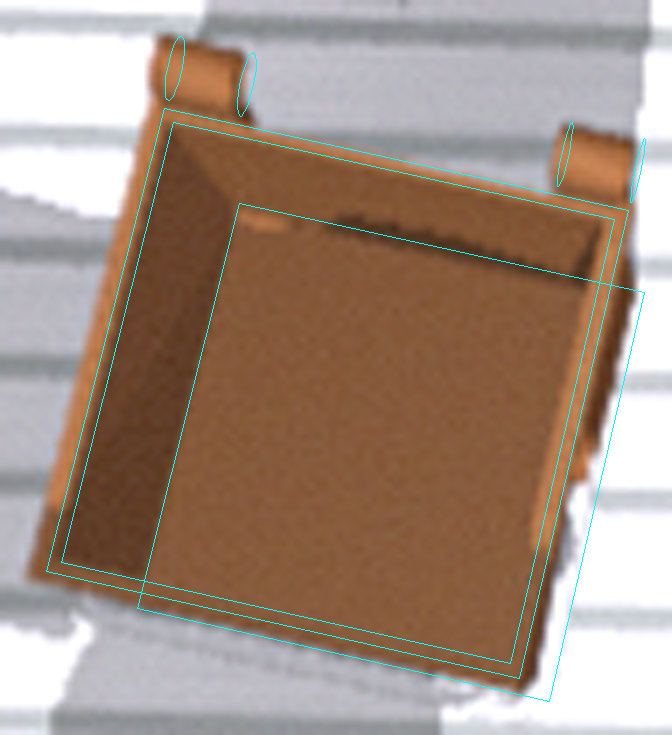

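View pics/b0.png

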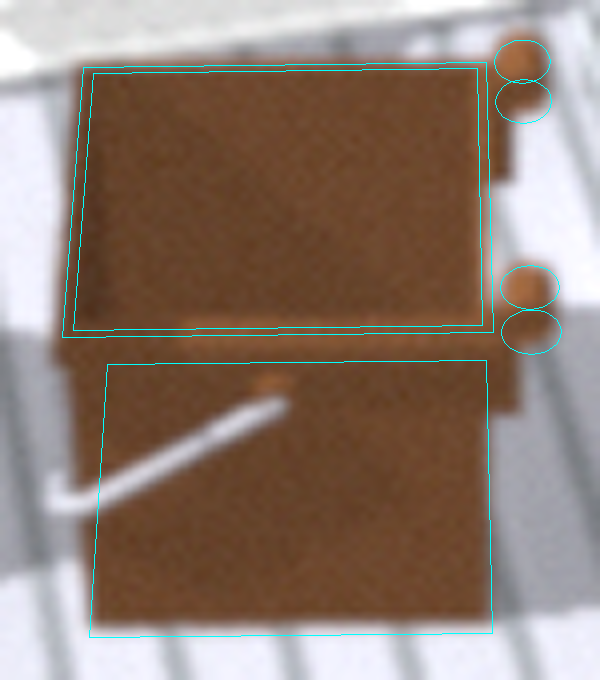

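```bash
cat > go.py <<'E'
import sys
from h import *
np.set_printoptions(precision=1,suppress=True)
def st():
    o=env.observe(); return o,R.from_euler('xyz',o['ee_rot']),o['eef_pos']
def target(jaw):  # tool x down, tool y along angle jaw in world
    x=np.array([0,0,-1.]);y=np.array([np.cos(jaw),np.sin(jaw),0]);return R.from_matrix(np.c_[x,y,np.cross(x,y)])
def rel(pos,jaw):
    o,r,p=st()
    best=None
    for j in (jaw,jaw+np.pi):
        d=(r.inv()*target(j)).as_rotvec(degrees=True)
        if best is None or np.linalg.norm(d)<np.linalg.norm(best): best=d
    print('t',o['clock'],'pos',(p*1000),'shift',r.inv().apply(np.array(pos)-p)*1000,'turn',best,'w',o['width']*1000,'F',o['ft_force'],'q6',o['q'][5].round(2))
    y=r.as_matrix()[:,1]; print('jaw',np.arctan2(y[1],y[0]).round(4),'down',r.as_matrix()[:,0].round(4))
if __name__=='__main__':
    a=list(map(float,sys.argv[1:])); rel(a[:3],a[3])
E
python3 go.py .4799 -.1373 .12 -.06; python3 -c "
from go import *
o,r,p=st();print(r.as_matrix())"
```

```text
t 0.6 pos [132.1 559.6 238.7] shift [ 118.7 -598.4  498.6] turn [80.2 -0.  -0. ] w 88.20375008010876 F [-0.3 -0.8 -0.4] q6 -0.21
jaw 1.339 down [-0.  0. -1.]
[[-0.   0.2  1. ]
 [ 0.   1.  -0.2]
 [-1.   0.  -0. ]]
```

>>> {"name": "drive_tool", "arguments": {"plan": [[[0,-598,499],[80,0,0],0],[[0,-598,499],[80,0,0],0],[[0,-598,499],[80,0,0],0],[[0,-598,499],[80,0,0],0],[[0,-598,499],[80,0,0],0],[[0,-598,499],[80,0,0],0],[[0,-598,499],[80,0,0],0],[[0,-598,499],[80,0,0],0]]}}

```text
clock: 1.27
eef_pos: [0.2815, 0.2599, 0.239]
ee_rot: [1.639, 1.57, 0.402]
ft_force: [0.9, 0.4, 0.7]
width: 0.0879
```

```bash
python3 go.py .4799 -.1373 .12 -.06
```

```text
t 1.2667 pos [281.5 259.9 239. ] shift [119.   57.3 440.3] turn [22.6 -0.  -0.1] w 87.8831656960011 F [0.9 0.4 0.7] q6 0.1
jaw 0.3337 down [ 0.  0. -1.]
```

>>> {"name": "drive_tool", "arguments": {"plan": [[[0,57,440],[23,0,0],0],[[0,57,440],[23,0,0],0],[[0,57,440],[23,0,0],0],[[0,57,440],[23,0,0],0],[[0,57,440],[23,0,0],0],[[0,57,440],[23,0,0],0],[[20,57,440],[23,0,0],0],[[60,57,440],[23,0,0],0]]}}

```text
clock: 1.93
eef_pos: [0.4305, -0.0376, 0.2226]
ee_rot: [1.418, 1.564, -0.222]
ft_force: [0.9, -0.1, -0.0]
width: 0.0882
```

```bash
python3 go.py .4799 -.1373 .12 -.06
```

```text
t 1.9333 pos [430.5 -37.6 222.6] shift [103.   55.5  96. ] turn [-0.5  0.1 -0.4] w 88.16420332844761 F [ 0.9 -0.1 -0. ] q6 -0.3
jaw -0.0687 down [ 0. -0. -1.]
```

>>> {"name": "drive_tool", "arguments": {"plan": [[[40,55,96],[-0.5,0,-0.4],0],[[80,55,96],[-0.5,0,-0.4],0],[[103,55,96],[-0.5,0,-0.4],0],[[103,55,96],[-0.5,0,-0.4],0],[[103,55,96],[-0.5,0,-0.4],0],[[103,55,96],[-0.5,0,-0.4],0],[[103,55,96],[-0.5,0,-0.4],0]]}}

```text
clock: 2.52
eef_pos: [0.4795, -0.1368, 0.121]
ee_rot: [-0.177, 1.57, -1.808]
ft_force: [0.4, 0.1, -0.3]
width: 0.0878
```

```bash
python3 go.py .4799 -.1373 .025 -.06; python3 -c "
from ovl import *
t=grab('top');s=grab('side')
crop(t,300,200,420,310,6,'l1'); crop(s,250,240,380,330,6,'l2')"
```

```text
t 2.5167 pos [ 479.5 -136.8  121. ] shift [96.   0.4  0.4] turn [0.  0.1 0. ] w 87.83160364827195 F [ 0.4  0.1 -0.3] q6 -0.46
jaw -0.0598 down [-0. -0. -1.]
```

View pics/l1.png

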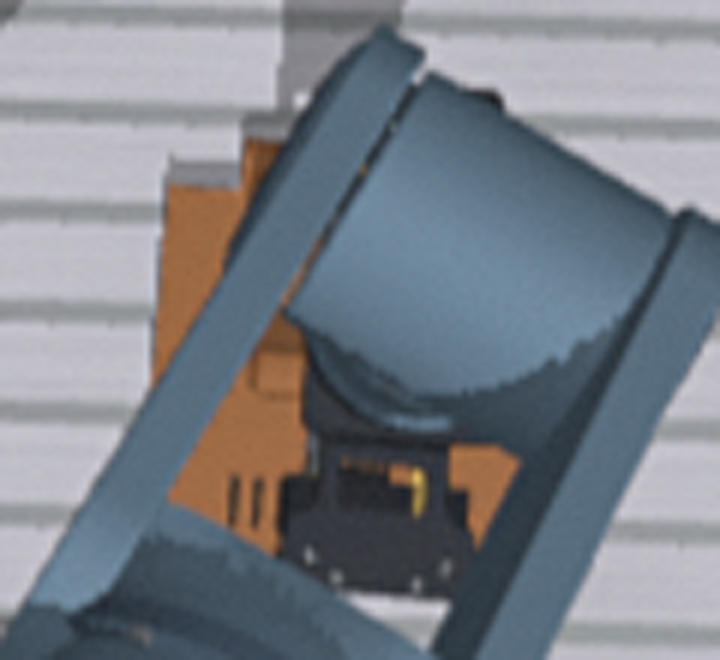

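View pics/l2.png

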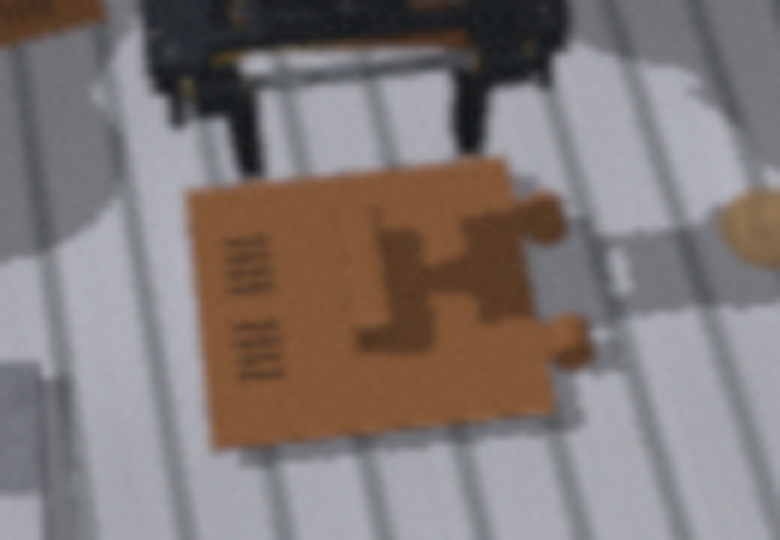

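>>> {"name": "drive_tool", "arguments": {"plan": [[[40,0,0],[0,0,0],0],[[75,0,0],[0,0,0],0],[[92,0,0],[0,0,0],0],[[97,0,0],[0,0,0],0],[[97,0,0],[0,0,0],0],[[97,0,0],[0,0,0],0.5],[[97,0,0],[0,0,0],1],[[97,0,0],[0,0,0],1]]}}

```text
clock: 3.28
eef_pos: [0.4819, -0.1376, 0.0271]
ee_rot: [0.971, 1.564, -0.658]
ft_force: [-0.1, -0.1, -0.4]
width: 0.0703
```

>>> {"name": "drive_tool", "arguments": {"plan": [[[0,0,0],[0,0,0],1],[[0,0,0],[0,0,0],1],[[0,0,0],[0,0,0],1],[[0,0,0],[0,0,0],1]]}}

```text
clock: 3.62
eef_pos: [0.4821, -0.1377, 0.0274]
ee_rot: [0.978, 1.563, -0.651]
ft_force: [-1.3, 0.6, 0.2]
width: 0.0436
```

```bash
python3 go.py .4799 -.1373 .25 -.06
```

```text
t 3.6167 pos [ 482.1 -137.7   27.4] shift [-222.7   -0.8    0.6] turn [ 0.1  0.2 -0.4] w 43.61643988651191 F [-1.3  0.6  0.2] q6 -0.46
jaw -0.0586 down [ 0. -0. -1.]
```

>>> {"name": "drive_tool", "arguments": {"plan": [[[2,0,0],[0,0,0],1],[[2,0,0],[0,0,0],1],[[2,0,0],[0,0,0],1],[[2,0,0],[0,0,0],1],[[2,0,0],[0,0,0],1]]}}

```text
clock: 4.03
eef_pos: [0.4817, -0.1376, 0.0251]
ee_rot: [0.951, 1.564, -0.678]
ft_force: [0.3, -0.6, -0.8]
width: 0.0192
```

```bash
python3 go.py .4799 -.1373 .25 -.06
```

```text
t 4.0333 pos [ 481.7 -137.6   25.1] shift [-224.9   -0.7    0.7] turn [ 0.1  0.2 -0.3] w 19.19324186555274 F [ 0.3 -0.6 -0.8] q6 -0.46
jaw -0.0586 down [ 0. -0. -1.]
```

>>> {"name": "drive_tool", "arguments": {"plan": [[[-20,0,0],[0,0,0],1],[[-50,0,0],[0,0,0],1],[[-90,0,0],[0,0,0],1],[[-130,0,0],[0,0,0],1],[[-170,0,0],[0,0,0],1],[[-205,0,0],[0,0,0],1],[[-220,0,0],[0,0,0],1],[[-225,0,0],[0,0,0],1]]}}

```text
clock: 4.7
eef_pos: [0.4821, -0.1374, 0.2538]
ee_rot: [1.037, 1.558, -0.592]
ft_force: [0.5, -0.1, -1.5]
width: 0.0195
```

```bash
python3 go.py .5262 .1215 .25 -.19
```

```text
t 4.7 pos [ 482.1 -137.4  253.8] shift [   2.4   28.9 -261.1] turn [ 7.5  0.3 -0.7] w 19.479008939928438 F [ 0.5 -0.1 -1.5] q6 -0.46
jaw -0.0584 down [ 0. -0. -1.]
```

Held (19.5 mm, about 1.5 N load). Over to the caddy.

>>> {"name": "drive_tool", "arguments": {"plan": [[[0,3,-25],[1,0,0],1],[[0,7,-60],[2,0,0],1],[[0,11,-100],[3,0,0],1],[[0,16,-140],[4,0,0],1],[[0,20,-180],[5,0,-0.5],1],[[0,25,-220],[6,0,-0.7],1],[[0,28,-250],[7,0,-0.7],1],[[0,29,-261],[7.5,0,-0.7],1]]}}

```text
clock: 5.37
eef_pos: [0.5253, 0.1254, 0.2501]
ee_rot: [-0.636, 1.564, -2.394]
ft_force: [-0.6, -0.3, -2.0]
width: 0.0194
```

>>> {"name": "drive_tool", "arguments": {"plan": [[[0,0,0],[0,0,0],1],[[0,0,0],[0,0,0],1]]}}

```text
clock: 5.53
eef_pos: [0.5239, 0.1262, 0.2478]
ee_rot: [-0.923, 1.561, -2.678]
ft_force: [-0.1, -0.7, -2.6]
width: 0.0198
```

```bash
python3 go.py .5262 .1215 .25 -.19; python3 -c "
from ovl import *
from go import st
o,r,p=st(); y=r.as_matrix()[:,1]; w=np.arctan2(y[1],y[0])
t=grab('top');s=grab('side')
c=[.5262,.1215,0,-.19]; l=[p[0],p[1],p[2]-.025,w]
I=[(c,CAD,(255,255,0)),(l,LID,(255,0,255))]
ov(t,'m1',(170,130,310,290),5,I,1.2); ov(s,'m2',(255,120,370,255),6,I,1.2)"
```

```text
t 5.5333 pos [523.9 126.2 247.8] shift [-2.2  3.1  4.2] turn [0.3 0.3 0.4] w 19.80108379524584 F [-0.1 -0.7 -2.6] q6 0.2
jaw -0.1845 down [-0. -0. -1.]
```

View pics/m1.png

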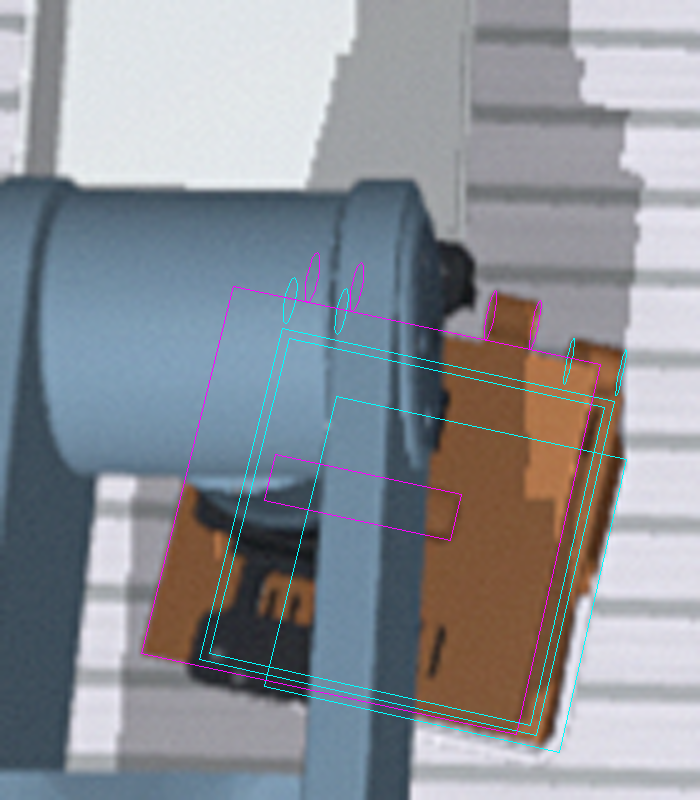

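View pics/m2.png

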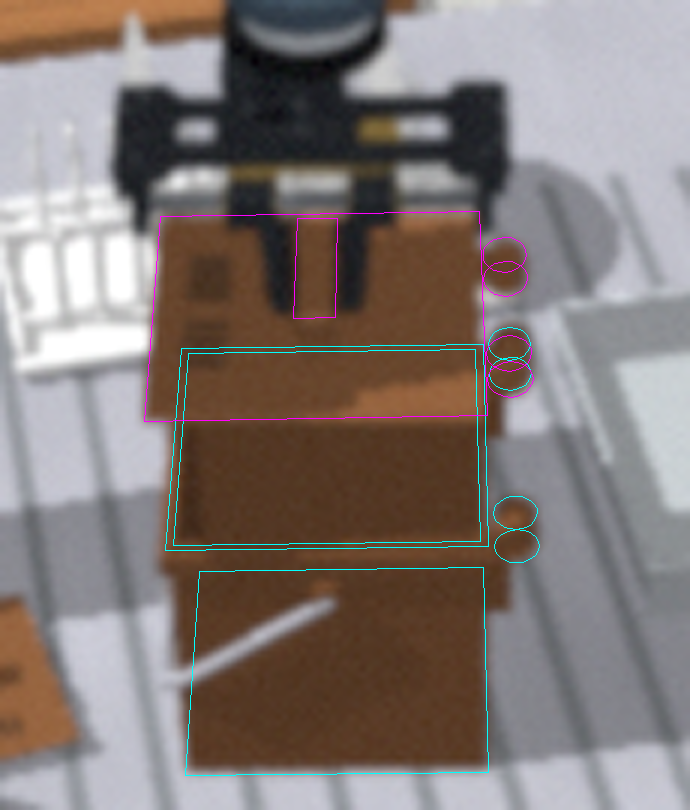

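>>> {"name": "drive_tool", "arguments": {"plan": [[[0,3,4],[0.3,0.3,0.4],1],[[0,3,4],[0.3,0.3,0.4],1],[[0,3,4.5],[0.3,0.3,0.4],1],[[0,3,4.5],[0.3,0.3,0.4],1],[[0,3,4.5],[0.3,0.3,0.4],1],[[0,3,4.5],[0.3,0.3,0.4],1]]}}

```text
clock: 6.13
eef_pos: [0.5268, 0.1194, 0.249]
ee_rot: [1.076, 1.569, -0.688]
ft_force: [0.4, -0.3, -1.4]
width: 0.0197
```

```bash
python3 go.py .5262 .1215 .19 -.19
```

```text
t 6.1333 pos [526.8 119.4 249. ] shift [59. -1. -2.] turn [-0.2  0.  -0.1] w 19.686994784908876 F [ 0.4 -0.3 -1.4] q6 0.2
jaw -0.1927 down [ 0. -0. -1.]
```

>>> {"name": "drive_tool", "arguments": {"plan": [[[12,-1,-2],[-0.2,0,0],1],[[25,-1,-2],[-0.2,0,0],1],[[38,-1,-2],[-0.2,0,0],1],[[50,-1,-2],[-0.2,0,0],1],[[59,-1,-2],[-0.2,0,0],1],[[59,-1,-2],[-0.2,0,0],1],[[59,-1,-2],[-0.2,0,0],1]]}}

```text
clock: 6.72
eef_pos: [0.5258, 0.1216, 0.1892]
ee_rot: [-0.225, 1.57, -1.985]
ft_force: [0.3, -0.5, -2.6]
width: 0.0195
```

```bash
python3 go.py .5262 .1215 .17 -.19; python3 -c "
from ovl import *
from go import st
o,r,p=st(); y=r.as_matrix()[:,1]; w=np.arctan2(y[1],y[0])
t=grab('top');s=grab('side')
c=[.5262,.1215,0,-.19]; l=[p[0],p[1],p[2]-.025,w]
I=[(c,CAD,(255,255,0)),(l,LID,(255,0,255))]
ov(t,'n1',(190,160,310,290),5,I,1.2); ov(s,'n2',(265,140,370,255),6,I,1.6)"
```

```text
t 6.7167 pos [525.8 121.6 189.2] shift [19.2  0.4 -0. ] turn [0.1 0.1 0. ] w 19.456302623188417 F [ 0.3 -0.5 -2.6] q6 0.2
jaw -0.1891 down [-0. -0. -1.]
```

View pics/n1.png

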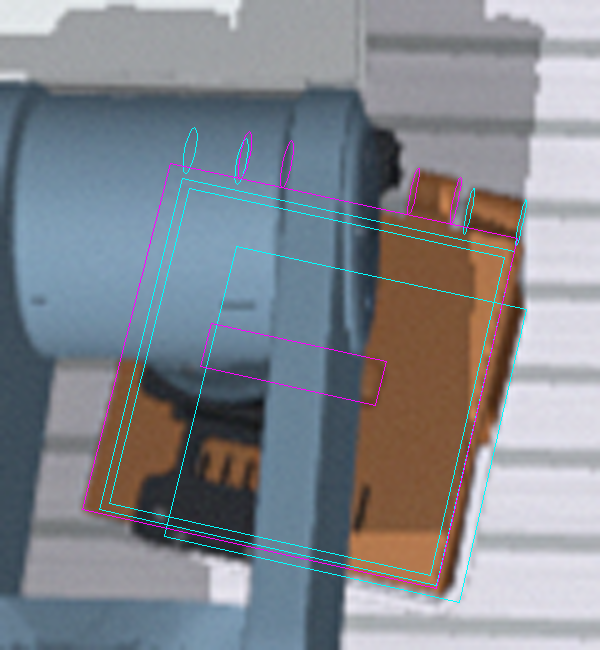

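View pics/n2.png

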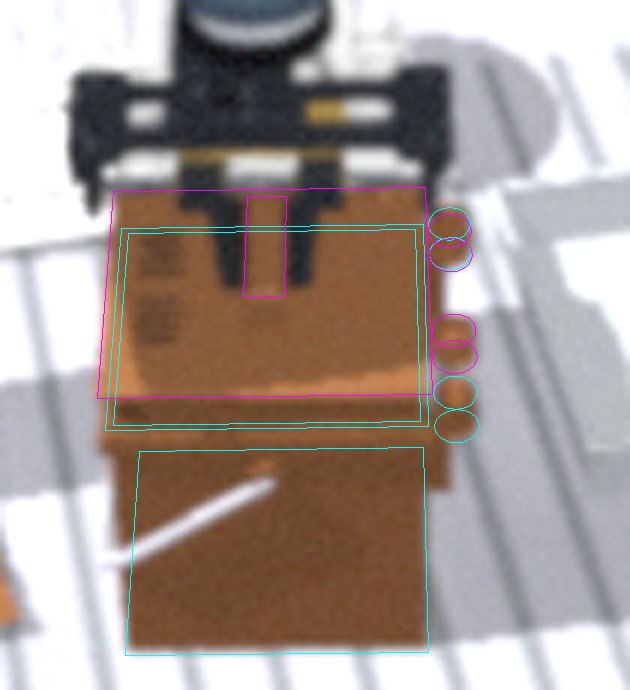

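>>> {"name": "drive_tool", "arguments": {"plan": [[[5,0.4,0],[0,0,0],1],[[10,0.4,0],[0,0,0],1],[[14,0.4,0],[0,0,0],1],[[17,0.4,0],[0,0,0],1],[[19,0.4,0],[0,0,0],1],[[20,0.4,0],[0,0,0],1],[[20,0.4,0],[0,0,0],1]]}}

```text
clock: 7.4
eef_pos: [0.5271, 0.1215, 0.1703]
ee_rot: [1.274, 1.569, -0.486]
ft_force: [1.0, -0.3, -2.3]
width: 0.0194
```

```bash
python3 go.py .5262 .1215 .17 -.19
```

```text
t 7.4 pos [527.1 121.5 170.3] shift [ 0.3 -0.8  0.1] turn [ 0.   0.  -0.1] w 19.395717668660104 F [ 1.  -0.3 -2.3] q6 0.2
jaw -0.1892 down [ 0. -0. -1.]
```

>>> {"name": "drive_tool", "arguments": {"plan": [[[1.5,0,0],[0,0,0],1],[[2.5,0,0],[0,0,0],1],[[2.5,0,0],[0,0,0],1]]}}

```text
clock: 7.65
eef_pos: [0.5273, 0.1215, 0.1699]
ee_rot: [1.322, 1.568, -0.437]
ft_force: [-6.7, -0.9, 10.9]
width: 0.0194
```

```bash
python3 go.py .5262 .1215 .17 -.19
```

```text
t 7.65 pos [527.3 121.5 169.9] shift [-0.1 -1.1  0.2] turn [ 0.1  0.  -0.2] w 19.411352486439494 F [-6.7 -0.9 10.9] q6 0.2
jaw -0.1888 down [ 0. -0. -1.]
```

>>> {"name": "drive_tool", "arguments": {"plan": [[[-0.5,-0.5,0],[0,0,0],1],[[-0.5,-0.5,0],[0,0,0],0.3],[[-0.5,-0.5,0],[0,0,0],0],[[-0.5,-0.5,0],[0,0,0],0],[[-0.5,-0.5,0],[0,0,0],0],[[-0.5,-0.5,0],[0,0,0],0],[[-0.5,-0.5,0],[0,0,0],0]]}}

```text
clock: 8.23
eef_pos: [0.5268, 0.1216, 0.1703]
ee_rot: [1.299, 1.568, -0.461]
ft_force: [0.2, -0.4, -0.3]
width: 0.0574
```

>>> {"name": "drive_tool", "arguments": {"plan": [[[-10,0,0],[0,0,0],0],[[-45,0,0],[0,0,0],0],[[-80,0,0],[0,0,0],0],[[-80,0,41],[0,0,0],0],[[-80,0,82],[0,0,0],0],[[-80,0,123],[0,0,0],0],[[-80,0,164],[0,0,0],0],[[-80,0,200],[0,0,0],0]]}}

```text
clock: 8.9
eef_pos: [0.4885, -0.0768, 0.2515]
ee_rot: [1.249, 1.567, -0.511]
ft_force: [1.6, -0.2, 0.6]
width: 0.0881
```

```bash
python3 go.py .5262 .1215 .17 -.19;python3 -c "
from ovl import *
t=grab('top');s=grab('side')
c=[.5262,.1215,0,-.19]; l=[.5262,.1215,.145,-.19]
crop(t,190,160,310,290,6,'q0')
I=[(c,CAD,(255,255,0)),(l,LID,(255,0,255))]
ov(t,'q1',(190,160,310,290),6,I,1.2); ov(s,'q2',(265,140,370,255),6,I,1.6)"
```

```text
t 8.9 pos [488.5 -76.8 251.5] shift [  81.3   -0.5 -202. ] turn [ 0.1  0.1 -0.2] w 88.12961003555243 F [ 1.6 -0.2  0.6] q6 -0.21
jaw -0.1887 down [ 0. -0. -1.]
```

View pics/q1.png

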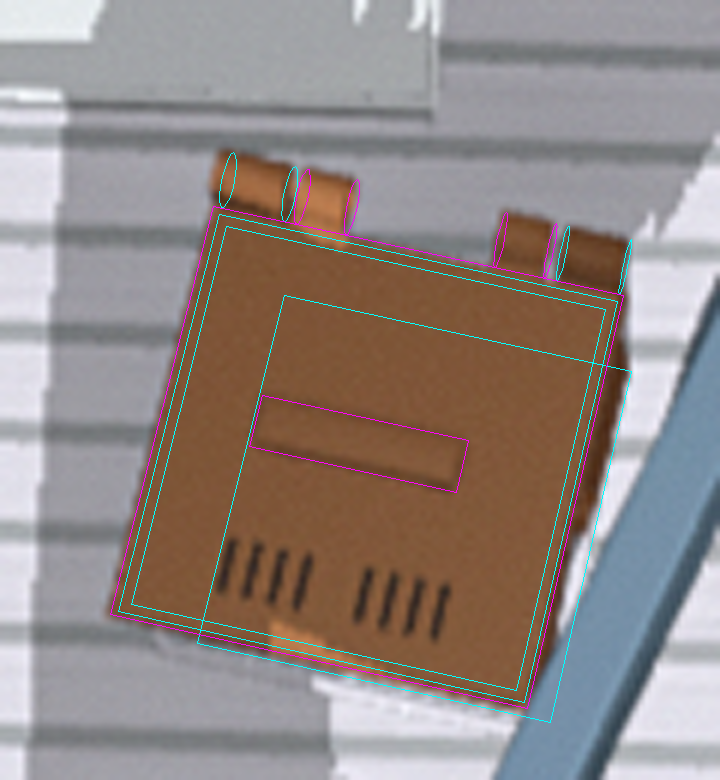

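View pics/q2.png

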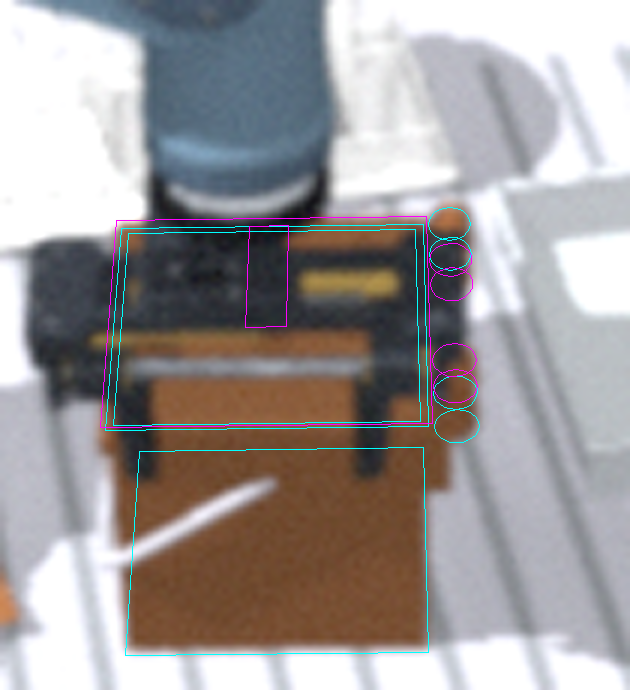

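View pics/q0.png

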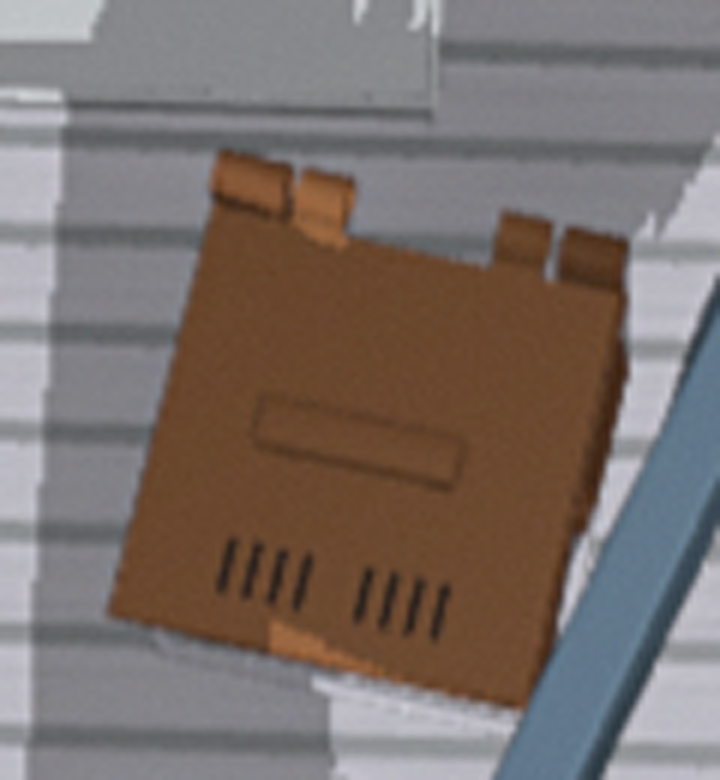

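```bash
python3 go.py .475 -.4046 .10 -1.7115
python3 - <<'E'
from ovl import *
np.set_printoptions(precision=4,suppress=True)
t=grab('top')
sq=np.array([[82,82,19],[82,-82,19],[-82,-82,19],[-82,82,19]])/1000
f=lambda l:px(l,6,190,160)
def res(p):
    W=sq@R.from_euler('z',p[2]).as_matrix().T+[p[0],p[1],.145]
    return (proj(t,W)-f([(213,210),(623,293),(525,708),(108,613)])).ravel()
q=least_squares(res,[.526,.12,-.19]);print(q.x,q.fun)
E
```

```text
t 9.0 pos [488.6 -79.4 251.4] shift [152.4  49.  321.3] turn [86.9 -0.1 -0.3] w 88.24032715141593 F [ 0.1  0.  -0.1] q6 -0.21
jaw -0.1947 down [ 0. -0. -1.]
[ 0.5261  0.1219 -0.1897] [-0.0881 -0.6717 -0.2301  0.3849  0.164  -0.0133  0.1478  0.2878]
```

>>> {"name": "drive_tool", "arguments": {"plan": [[[0,6,40],[7,0,0],0],[[0,12,80],[14,0,0],0],[[0,18,120],[21,0,0],0],[[0,24,160],[28,0,0],0],[[0,30,200],[35,0,0],0],[[0,37,240],[42,0,0],0],[[0,43,280],[49,0,0],0],[[0,49,321],[57,0,0],0]]}}

```text
clock: 9.72
eef_pos: [0.4762, -0.4018, 0.2522]
ee_rot: [2.442, 1.567, -0.307]
ft_force: [0.7, -0.8, -0.9]
width: 0.0882
```

```bash
python3 go.py .475 -.4046 .10 -1.7115
```

```text
t 9.7167 pos [ 476.2 -401.8  252.2] shift [152.2   1.7   2.7] turn [30.6 -0.2 -0.1] w 88.23414628814635 F [ 0.7 -0.8 -0.9] q6 0.29
jaw -1.1781 down [ 0. -0. -1.]
```

>>> {"name": "drive_tool", "arguments": {"plan": [[[20,1.7,2.7],[7,0,0],0],[[55,1.7,2.7],[14,0,0],0],[[90,1.7,2.7],[21,0,0],0],[[130,1.7,2.7],[28,0,0],0],[[160,1.7,2.7],[30.6,0,0],0],[[180,1.7,2.7],[30.6,0,0],0],[[190,1.7,2.7],[30.6,0,0],0],[[190,1.7,2.7],[30.6,0,0],0]]}}

```text
clock: 10.38
eef_pos: [0.475, -0.4022, 0.0596]
ee_rot: [-1.845, 1.568, 1.156]
ft_force: [-0.9, -0.0, -0.4]
width: 0.0885
```

```bash
python3 go.py .475 -.4046 .003 -1.7115;python3 -c "
from ovl import *
t=grab('top');s=grab('side')
crop(t,420,190,500,300,6,'w0')
crop(s,290,320,420,400,6,'w1')"
```

```text
t 10.3833 pos [ 475.  -402.2   59.6] shift [56.6  2.5 -0.3] turn [ 0.1 -0.   0.2] w 88.45326553682492 F [-0.9 -0.  -0.4] q6 0.81
jaw -1.7105 down [ 0.  0. -1.]
```

View pics/w0.png

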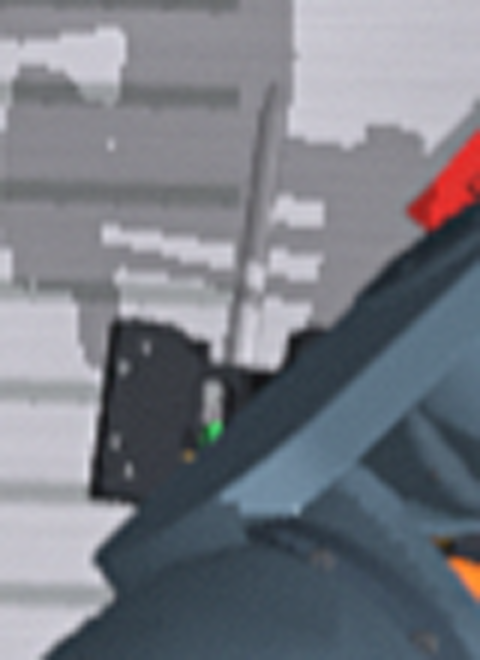

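View pics/w1.png

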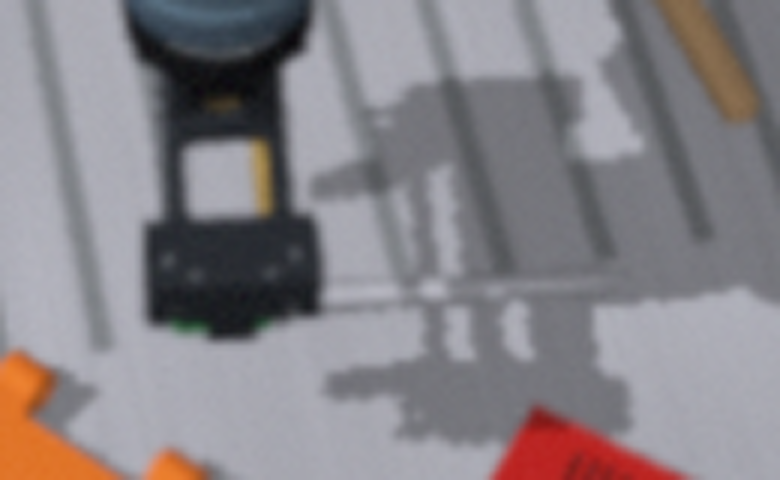

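>>> {"name": "drive_tool", "arguments": {"plan": [[[0,2.5,0],[0,0,0],0.45],[[0,2.5,0],[0,0,0],0.45],[[0,2.5,0],[0,0,0],0.45],[[15,2.5,0],[0,0,0],0.45],[[30,2.5,0],[0,0,0],0.45],[[45,2.5,0],[0,0,0],0.45],[[50,2.5,0],[0,0,0],0.45],[[50,2.5,0],[0,0,0],0.45]]}}

```text
clock: 11.15
eef_pos: [0.4754, -0.4062, 0.0116]
ee_rot: [-2.904, 1.568, 0.097]
ft_force: [-0.6, -0.1, 1.0]
width: 0.0484
```

```bash
python3 go.py .475 -.4046 .003 -1.7115
```

```text
t 11.15 pos [ 475.4 -406.2   11.6] shift [ 8.6 -1.6  0.6] turn [ 0.  -0.2  0. ] w 48.365580232673054 F [-0.6 -0.1  1. ] q6 0.81
jaw -1.7111 down [ 0.  0. -1.]
```

>>> {"name": "drive_tool", "arguments": {"plan": [[[5,-1.6,0],[0,0,0],0.45],[[8.5,-1.6,0],[0,0,0],0.45],[[9.5,-1.6,0],[0,0,0],0.45],[[9.5,-1.6,0],[0,0,0],0.45],[[9.5,-1.6,0],[0,0,0],0.45]]}}

```text
clock: 11.57
eef_pos: [0.4758, -0.4048, 0.0025]
ee_rot: [-3.045, 1.567, -0.043]
ft_force: [-0.2, 0.6, 0.5]
width: 0.0484
```

```bash
python3 go.py .475 -.4046 .002 -1.7115
```

```text
t 11.5667 pos [ 475.8 -404.8    2.5] shift [ 0.5 -0.1  0.8] turn [ 0.  -0.2  0. ] w 48.41196651815582 F [-0.2  0.6  0.5] q6 0.81
jaw -1.7111 down [ 0. -0. -1.]
```

>>> {"name": "drive_tool", "arguments": {"plan": [[[0.5,0,0.5],[0,0,0],0.7],[[0.5,0,0.5],[0,0,0],1],[[0.5,0,0.5],[0,0,0],1],[[0.5,0,0.5],[0,0,0],1],[[0.5,0,0.5],[0,0,0],1],[[0.5,0,0.5],[0,0,0],1],[[0.5,0,0.5],[0,0,0],1],[[0.5,0,0.5],[0,0,0],1]]}}

```text
clock: 12.23
eef_pos: [0.4754, -0.4049, 0.0022]
ee_rot: [-3.109, 1.567, -0.108]
ft_force: [0.0, 0.7, 1.8]
width: 0.0237
```

```bash
python3 go.py .475 -.4046 .002 -1.7115
```

```text
t 12.2333 pos [ 475.4 -404.9    2.2] shift [ 0.1 -0.2  0.4] turn [ 0.  -0.2  0. ] w 23.712382190381017 F [0.  0.7 1.8] q6 0.81
jaw -1.7111 down [ 0. -0. -1.]
```

>>> {"name": "drive_tool", "arguments": {"plan": [[[-10,0,0],[0,0,0],1],[[-30,0,0],[0,0,0],1],[[-60,0,0],[0,0,0],1],[[-95,0,0],[0,0,0],1],[[-130,0,0],[0,0,0],1],[[-165,0,0],[0,0,0],1],[[-185,0,0],[0,0,0],1],[[-190,0,0],[0,0,0],1]]}}

```text
clock: 12.9
eef_pos: [0.4763, -0.4066, 0.198]
ee_rot: [2.614, 1.56, -0.667]
ft_force: [-0.0, 0.1, 0.2]
width: 0.0234
```

```bash
python3 go.py .5618 -.1902 .19 -.19;python3 -c "
from ovl import *
t=grab('top');s=grab('side')
crop(s,250,250,420,380,4,'x1')"
```

```text
t 12.9 pos [ 476.3 -406.6  198. ] shift [   7.2 -226.3  -54.3] turn [-87.1  -0.2  -0.7] w 23.389553791995823 F [-0.   0.1  0.2] q6 0.81
jaw -1.7109 down [ 0. -0. -1.]
```

View pics/x1.png

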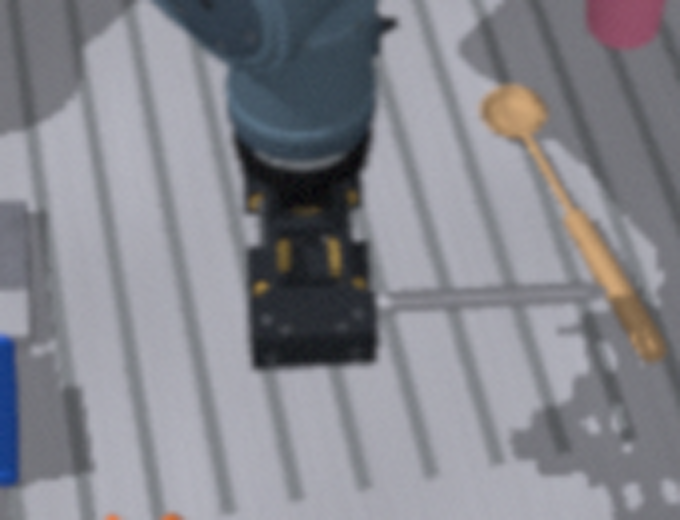

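>>> {"name": "drive_tool", "arguments": {"plan": [[[0,-10,-2],[-4,0,0],1],[[0,-25,-5],[-10,0,0],1],[[0,-43,-9],[-17,0,0],1],[[0,-61,-14],[-24,0,0],1],[[0,-79,-18],[-31,0,0],1],[[0,-97,-23],[-38,0,0],1],[[0,-115,-27],[-45,0,0],1],[[0,-132,-31],[-51,0,0],1]]}}

```text
clock: 13.67
eef_pos: [0.5231, -0.2768, 0.1902]
ee_rot: [3.091, 1.569, 0.705]
ft_force: [-1.0, -0.3, -0.8]
width: 0.0233
```

```bash
python3 go.py .5618 -.1902 .19 -.19
```

```text
t 13.6667 pos [ 523.1 -276.8  190.2] shift [  0.4 -36.5 -87.5] turn [-35.8  -0.1  -0. ] w 23.253467917862974 F [-1.  -0.3 -0.8] q6 0.13
jaw -0.8147 down [ 0.  0. -1.]
```

>>> {"name": "drive_tool", "arguments": {"plan": [[[0,-7,-17],[-7,0,0],1],[[0,-14,-34],[-14,0,0],1],[[0,-21,-51],[-21,0,0],1],[[0,-28,-67],[-28,0,0],1],[[0,-34,-80],[-34,0,0],1],[[0,-36.5,-87.5],[-35.8,0,0],1],[[0,-36.5,-87.5],[-35.8,0,0],1],[[0,-36.5,-87.5],[-35.8,0,0],1]]}}

```text
clock: 14.33
eef_pos: [0.5611, -0.1899, 0.1888]
ee_rot: [-2.35, 1.569, 2.17]
ft_force: [-0.7, -1.1, -0.9]
width: 0.0236
```

>>> {"name": "drive_tool", "arguments": {"plan": [[[0,0,0],[0,0,0],1],[[0,0,0],[0,0,0],1]]}}

```text
clock: 14.5
eef_pos: [0.5605, -0.1906, 0.1881]
ee_rot: [-2.128, 1.568, 2.39]
ft_force: [-0.1, 0.2, -1.6]
width: 0.0236
```

```bash
cat >> ovl.py <<'E'
def rodl(a=0.0):  # in tool-ish frame: origin grip centre, y along rod
    L=[]
    for r,y0,y1 in((6,22,166),):
        for dx,dz in((-r,0),(r,0),(0,r),(0,-r)): L.append([[dx,y0,dz],[dx,y1,dz],[dx*2.5/6,178,dz*2.5/6]])
    L.append([[-12,-22,6],[12,-22,6],[12,22,6],[-12,22,6],[-12,-22,6]])
    L.append([[-12,-22,-6],[12,-22,-6],[12,22,-6],[-12,22,-6],[-12,-22,-6]])
    return L
C0=[.5262,.1222,0,-.19]; L0=[.5261,.1219,.145,-.19]
def show(n,dz=.0038):
    from go import st
    o,r,p=st(); y=r.as_matrix()[:,1]; w=np.arctan2(y[1],y[0])
    t=grab('top');s=grab('side')
    I=[(C0,CAD,(255,255,0)),(L0,LID,(255,0,255)),([p[0],p[1],p[2]+dz,w],rodl(),(0,0,255))]
    ov(t,n+'t',(230,160,410,295),4,I,1.2); ov(s,n+'s',(290,150,380,330),4,I,1.4)
    crop(t,230,160,410,295,4,n+'tr'); crop(s,310,170,370,280,7,n+'sr')
E
python3 go.py .5618 -.1902 .19 -.19; python3 -c "
from ovl import *
show('y')"
```

```text
t 14.5 pos [ 560.5 -190.6  188.1] shift [-1.9  1.2 -0.7] turn [-0.3 -0.1  0.2] w 23.56258778436964 F [-0.1  0.2 -1.6] q6 -0.33
jaw -0.1945 down [-0.  0. -1.]
```

View pics/yt.png

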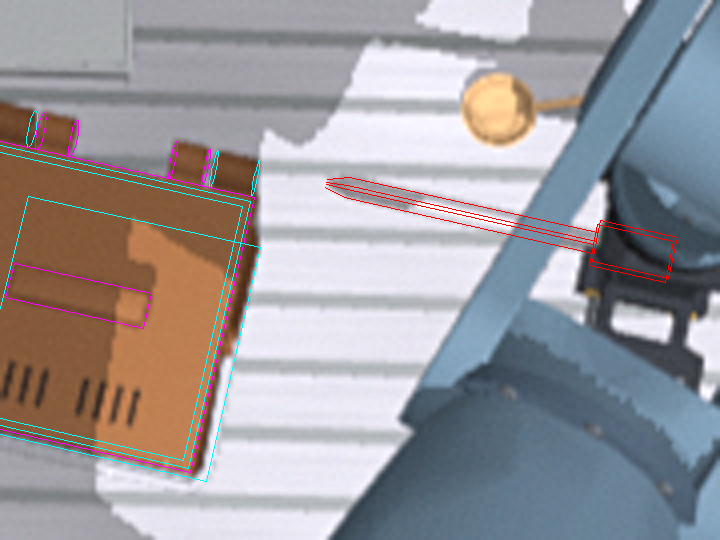

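View pics/ys.png

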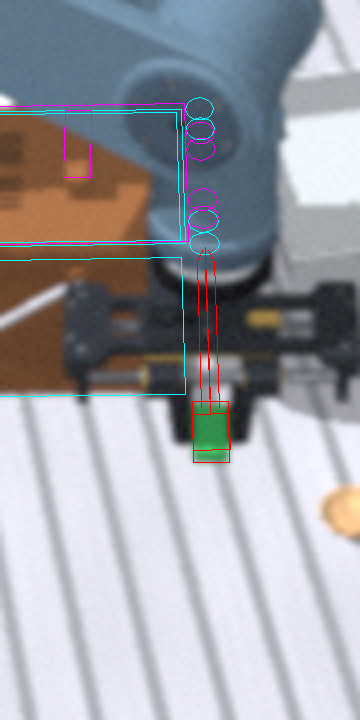

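```bash
python3 go.py .5679 -.1588 .1562 -.19
```

```text
t 14.6 pos [ 560.7 -190.6  188.5] shift [ 32.4   1.  -32.6] turn [-0.2 -0.1  0.1] w 23.463255361455374 F [ 0.7  0.5 -0. ] q6 -0.33
jaw -0.1938 down [-0.  0. -1.]
```

>>> {"name": "drive_tool", "arguments": {"plan": [[[15,1,-5],[-0.2,0,0],1],[[25,1,-15],[-0.2,0,0],1],[[32,1,-25],[-0.2,0,0],1],[[32,1,-32],[-0.2,0,0],1],[[32,1,-32],[-0.2,0,0],1],[[32,1,-32],[-0.2,0,0],1]]}}

```text
clock: 15.1
eef_pos: [0.5682, -0.1588, 0.157]
ee_rot: [-2.296, 1.569, 2.227]
ft_force: [-0.7, -0.0, -1.1]
width: 0.0239
```

```bash
python3 go.py .5679 -.1588 .1562 -.19;  python3 -c "
from ovl import *
show('z')"
```

```text
t 15.1 pos [ 568.2 -158.8  157. ] shift [ 0.8 -0.3  0.1] turn [ 0.1 -0.1  0.1] w 23.935787020452995 F [-0.7 -0.  -1.1] q6 -0.29
jaw -0.1891 down [-0.  0. -1.]
```

View pics/zt.png

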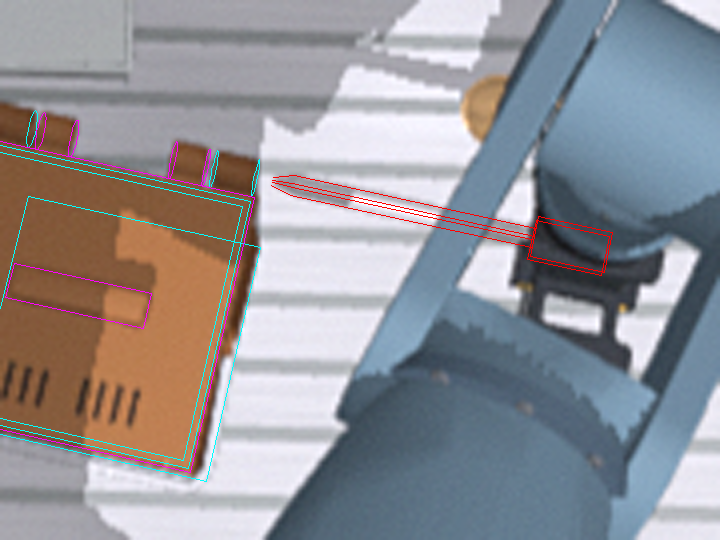

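View pics/zsr.png

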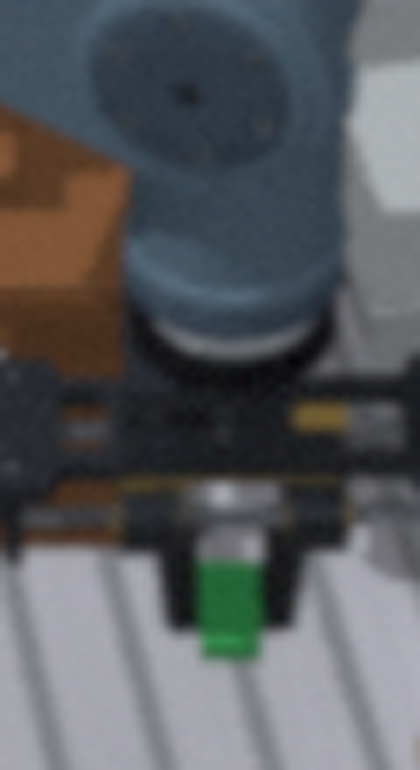

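View pics/ztr.png

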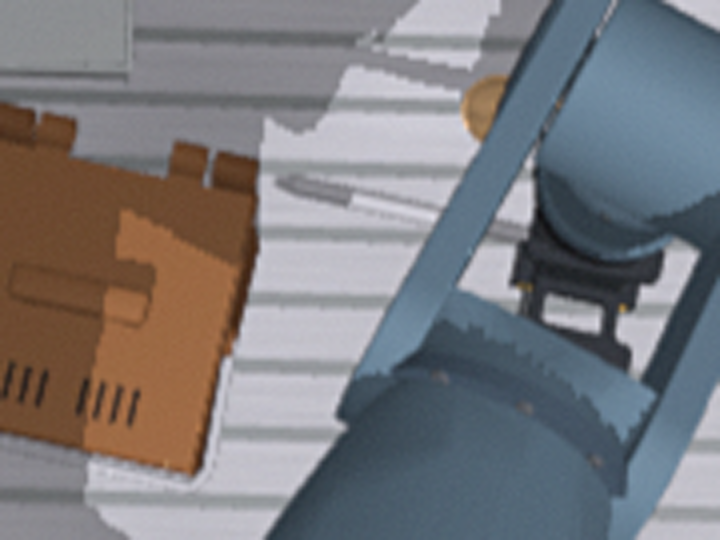

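>>> {"name": "drive_tool", "arguments": {"plan": [[[0.8,-0.3,-5],[0,0,0],1],[[0.8,-0.3,-10],[0,0,0],1],[[0.8,-0.3,-15],[0,0,0],1],[[0.8,-0.3,-20],[0,0,0],1],[[0.8,-0.3,-25],[0,0,0],1],[[0.8,-0.3,-30],[0,0,0],1]]}}

```text
clock: 15.7
eef_pos: [0.5737, -0.1294, 0.1566]
ee_rot: [-2.537, 1.57, 1.985]
ft_force: [0.9, -0.7, -1.7]
width: 0.0234
```

```bash
cat > ins.py <<'E'
from go import *
o,r,p=st(); c=np.array([.5262,.1222]); a=-.19
d=p[:2]-c; X=np.array([np.cos(a),np.sin(a)]);Y=np.array([-X[1],X[0]])
print('t',o['clock'],'cad x',(d@X*1000).round(1),'y',(d@Y*1000).round(1),'z',(p[2]*1000).round(1),'F caddy',(o['ft_force'][:2]@X).round(1),(o['ft_force'][:2]@Y).round(1),o['ft_force'][2].round(1),'T',o['torque'].round(2),'w',(o['width']*1000).round(1))
rel([*(c+.094*X-.102*Y),.1562],a)
E
python3 ins.py
```

```text
Traceback (most recent call last):
  File "ins.py", line 4, in <module>
    print('t',o['clock'],'cad x',(d@X*1000).round(1),'y',(d@Y*1000).round(1),'z',(p[2]*1000).round(1),'F caddy',(o['ft_force'][:2]@X).round(1),(o['ft_force'][:2]@Y).round(1),o['ft_force'][2].round(1),'T',o['torque'].round(2),'w',(o['width']*1000).round(1))
                                                                                                                                                                                                                                     ^^^^^^^^^^^^^^^^^^^^^^^
AttributeError: 'float' object has no attribute 'round'
```

```bash
sed -i "s/(o\['width'\]\*1000).round(1)/round(o['width']*1000,1)/" ins.py; python3 ins.py;  python3 -c "
from ovl import *
show('aa')"
```

```text
t 15.7 cad x 94.2 y -238.1 z 156.6 F caddy 1.0 -0.6 -1.7 T [-0.1  0.1 -0.1] w 23.4
t 15.7 pos [ 573.7 -129.4  156.6] shift [   0.6   -0.2 -136.1] turn [ 0.  -0.1  0. ] w 23.435872208830848 F [ 0.9 -0.7 -1.7] q6 -0.23
jaw -0.1898 down [-0.  0. -1.]
```

View pics/aatr.png

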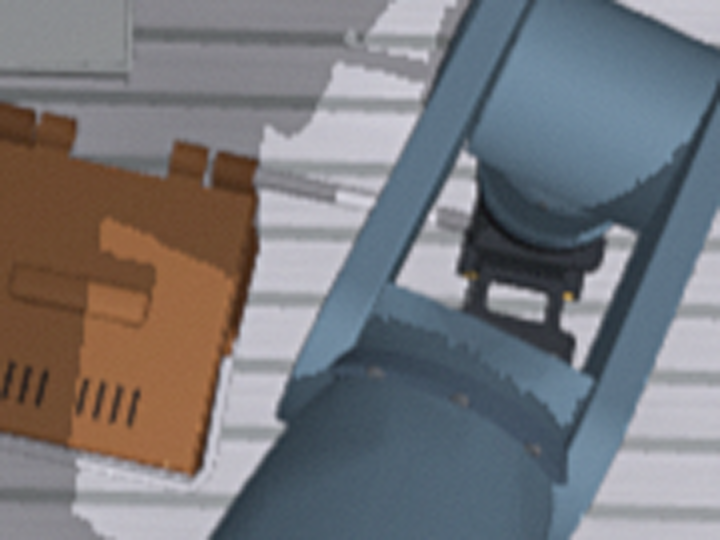

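>>> {"name": "drive_tool", "arguments": {"plan": [[[0.4,-0.2,-5],[0,0,0],1],[[0.4,-0.2,-10],[0,0,0],1],[[0.4,-0.2,-15],[0,0,0],1],[[0.4,-0.2,-20],[0,0,0],1],[[0.4,-0.2,-25],[0,0,0],1],[[0.4,-0.2,-30],[0,0,0],1],[[0.4,-0.2,-35],[0,0,0],1],[[0.4,-0.2,-40],[0,0,0],1]]}}

```text
clock: 16.47
eef_pos: [0.5812, -0.0892, 0.1563]
ee_rot: [-2.596, 1.569, 1.927]
ft_force: [-1.1, -0.3, -1.0]
width: 0.0237
```

```bash
python3 ins.py
```

```text
t 16.4667 cad x 93.9 y -197.2 z 156.3 F caddy -1.0 -0.5 -1.0 T [-0.1  0.1 -0. ] w 23.7
t 16.4667 pos [581.2 -89.2 156.3] shift [  0.2   0.2 -95.2] turn [ 0.1 -0.1  0. ] w 23.68292063587782 F [-1.1 -0.3 -1. ] q6 -0.17
jaw -0.1889 down [-0.  0. -1.]
```

Through the first two knuckles with no axial resistance. Continuing.

>>> {"name": "drive_tool", "arguments": {"plan": [[[0.2,0.2,-5],[0,0,0],1],[[0.2,0.2,-11],[0,0,0],1],[[0.2,0.2,-17],[0,0,0],1],[[0.2,0.2,-23],[0,0,0],1],[[0.2,0.2,-29],[0,0,0],1],[[0.2,0.2,-35],[0,0,0],1],[[0.2,0.2,-41],[0,0,0],1],[[0.2,0.2,-47],[0,0,0],1]]}}

```text
clock: 17.13
eef_pos: [0.5903, -0.0425, 0.1561]
ee_rot: [-2.565, 1.569, 1.959]
ft_force: [1.3, -0.7, -0.2]
width: 0.0237
```

```bash
python3 ins.py; python3 -c "
from ovl import *
show('ab')"
```

```text
t 17.1333 cad x 94.1 y -149.6 z 156.1 F caddy 1.4 -0.5 -0.2 T [-0.1  0.1 -0. ] w 23.7
t 17.1333 pos [590.3 -42.5 156.1] shift [ -0.   -0.  -47.6] turn [ 0.1 -0.1  0. ] w 23.704317499615797 F [ 1.3 -0.7 -0.2] q6 -0.08
jaw -0.1888 down [-0.  0. -1.]
```

View pics/abtr.png

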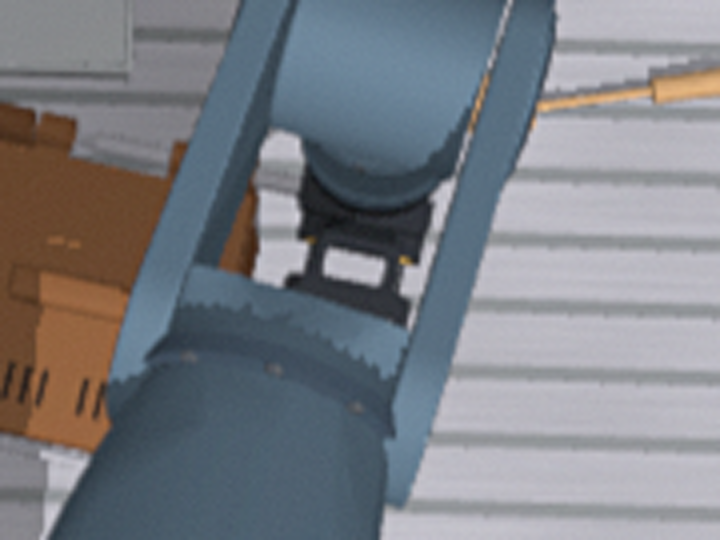

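>>> {"name": "drive_tool", "arguments": {"plan": [[[0.1,0,-5],[0,0,0],1],[[0.1,0,-10],[0,0,0],1],[[0.1,0,-16],[0,0,0],1],[[0.1,0,-22],[0,0,0],1],[[0.1,0,-28],[0,0,0],1],[[0.1,0,-34],[0,0,0],1],[[0.1,0,-39],[0,0,0],1],[[0.1,0,-43],[0,0,0],1]]}}

```text
clock: 17.9
eef_pos: [0.5985, 0.0009, 0.156]
ee_rot: [-2.654, 1.569, 1.871]
ft_force: [-0.2, 0.1, -1.0]
width: 0.0236
```

```bash
python3 ins.py
```

```text
t 17.9 cad x 93.9 y -105.5 z 156.0 F caddy -0.2 0.1 -1.0 T [-0.1  0.1 -0.1] w 23.6
t 17.9 pos [598.5   0.9 156. ] shift [-0.2  0.1 -3.5] turn [ 0.1 -0.1  0. ] w 23.575855365908073 F [-0.2  0.1 -1. ] q6 -0.01
jaw -0.1875 down [-0.  0. -1.]
```

Last few mm until contact.

>>> {"name": "drive_tool", "arguments": {"plan": [[[0,0,-2],[0,0,0],1],[[0,0,-4],[0,0,0],1],[[0,0,-5.5],[0,0,0],1],[[0,0,-7],[0,0,0],1]]}}

```text
clock: 18.23
eef_pos: [0.5997, 0.0061, 0.1562]
ee_rot: [-0.338, 1.569, -2.096]
ft_force: [-3.5, -9.7, 0.2]
width: 0.0234
```

```bash
python3 ins.py; python3 -c "
from ovl import *
show('ac')"
```

```text
t 18.2333 cad x 94.1 y -100.1 z 156.2 F caddy -1.6 -10.2 0.2 T [-1.9  0.5 -0. ] w 23.4
t 18.2333 pos [599.7   6.1 156.2] shift [-0.  -0.1  1.9] turn [0.1 0.1 0. ] w 23.420404223183436 F [-3.5 -9.7  0.2] q6 0.0
jaw -0.1875 down [-0. -0. -1.]
```

View pics/acsr.png

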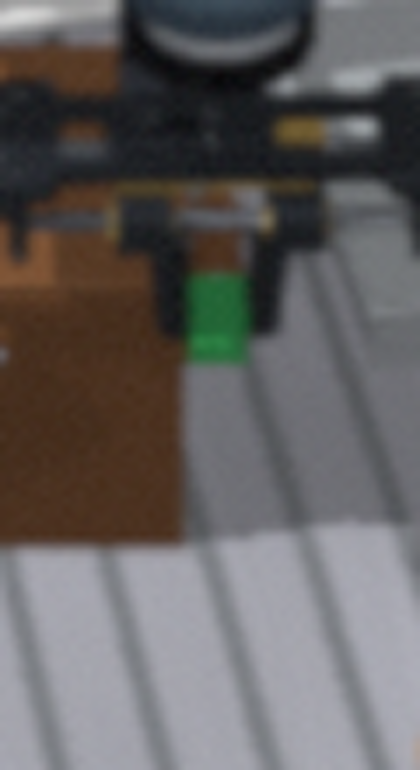

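>>> {"name": "drive_tool", "arguments": {"plan": [[[0,0,0.5],[0,0,0],1],[[0,0,0.5],[0,0,0],0.5],[[0,0,0.5],[0,0,0],0.2],[[0,0,0.5],[0,0,0],0],[[0,0,0.5],[0,0,0],0],[[0,0,0.5],[0,0,0],0],[[0,0,0.5],[0,0,0],0],[[0,0,0.5],[0,0,0],0]]}}

```text
clock: 19.0
eef_pos: [0.5995, 0.0056, 0.1562]
ee_rot: [-0.493, 1.569, -2.252]
ft_force: [0.0, -0.2, 0.6]
width: 0.068
```

>>> {"name": "drive_tool", "arguments": {"plan": [[[0,0,0],[0,0,0],0],[[-20,0,0],[0,0,0],0],[[-55,0,0],[0,0,0],0],[[-90,0,0],[0,0,0],0],[[-90,0,40],[0,0,0],0],[[-90,0,80],[0,0,0],0],[[-90,0,120],[0,0,0],0],[[-90,0,160],[0,0,0],0]]}}

```text
clock: 19.67
eef_pos: [0.5694, -0.1527, 0.2469]
ee_rot: [0.062, 1.569, -1.696]
ft_force: [0.6, -0.2, 0.0]
width: 0.088
```

>>> {"name": "drive_tool", "arguments": {"plan": [[[0,0,40],[0,0,0],0],[[0,0,80],[0,0,0],0],[[0,0,110],[0,0,0],0],[[0,0,110],[0,0,0],0],[[0,0,110],[0,0,0],0]]}}

```text
clock: 20.08
eef_pos: [0.5484, -0.2623, 0.2469]
ee_rot: [-0.074, 1.569, -1.835]
ft_force: [0.4, -0.6, -1.0]
width: 0.088
```

```bash
python3 go.py 0 0 0 0
python3 - <<'E'
from ovl import *
t=grab('top');s=grab('side')
a=-.19;X=np.array([np.cos(a),np.sin(a),0]);Y=np.array([-X[1],X[0],0])
g=np.array([.5262,.1222,.160])+.094*X-.102*Y
I=[(C0,CAD,(255,255,0)),(L0,LID,(255,0,255)),([*g,a],rodl(),(0,0,255))]
crop(t,215,170,335,285,6,'fr');ov(t,'fo',(215,170,335,285),6,I,1.1);ov(s,'so',(285,150,365,250),7,I,1.4);crop(s,285,150,365,250,7,'sf')
E
```

```text
t 20.0833 pos [ 548.4 -262.3  246.9] shift [ 246.7 -588.  -154.4] turn [-10.9   0.1   0. ] w 88.00873092848279 F [ 0.4 -0.6 -1. ] q6 -0.45
jaw -0.1899 down [-0. -0. -1.]
```

View pics/fr.png

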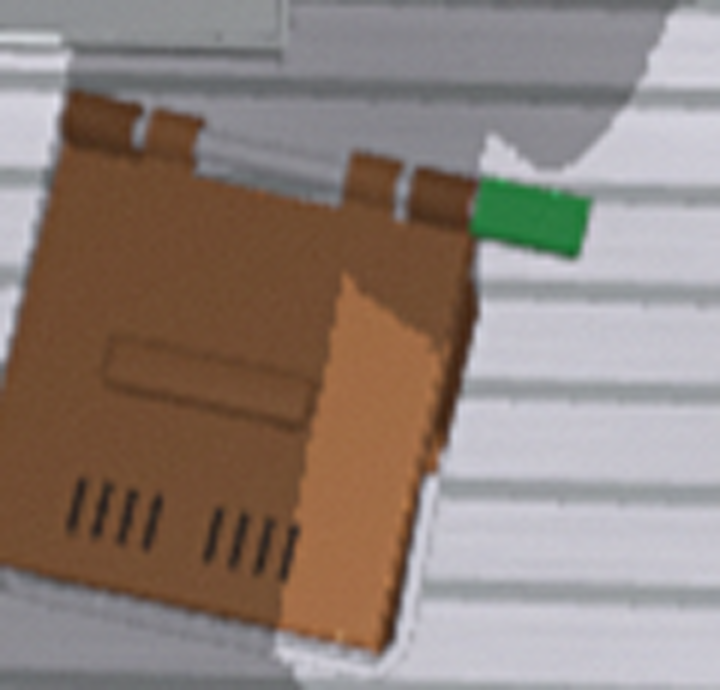

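View pics/fo.png

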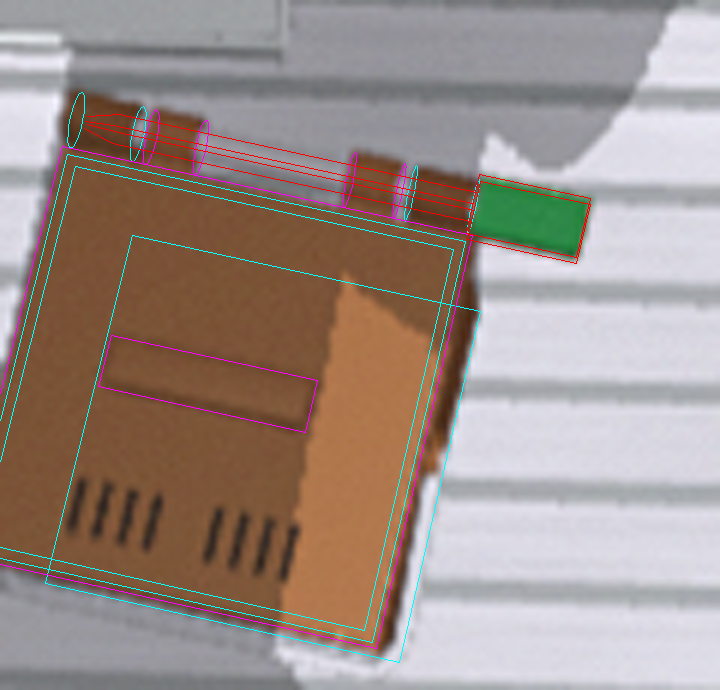

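View pics/so.png

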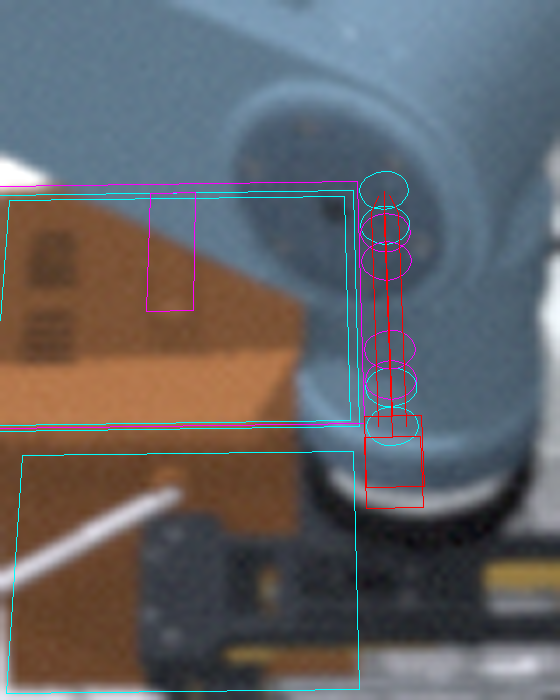

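View pics/sf.png

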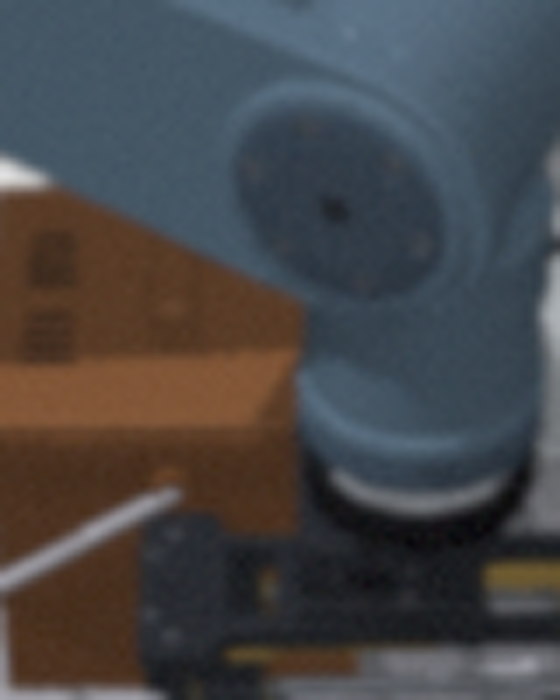

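>>> {"name": "drive_tool", "arguments": {"plan": [[[0,-30,10],[0,0,0],0],[[0,-65,30],[0,0,0],0],[[0,-100,50],[0,0,0],0],[[0,-130,75],[0,0,0],0],[[0,-150,100],[0,0,0],0],[[0,-150,120],[0,0,0],0],[[0,-150,120],[0,0,0],0],[[0,-150,120],[0,0,0],0]]}}

```text
clock: 20.85
eef_pos: [0.3798, -0.3495, 0.2473]
ee_rot: [0.437, 1.57, -1.32]
ft_force: [-0.1, -0.3, -0.2]
width: 0.0877
```

Run:
```python
from ovl import *
s=grab('side')
crop(s,285,150,365,250,7,'sg')
```

```text
(no output)
```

View pics/sg.png

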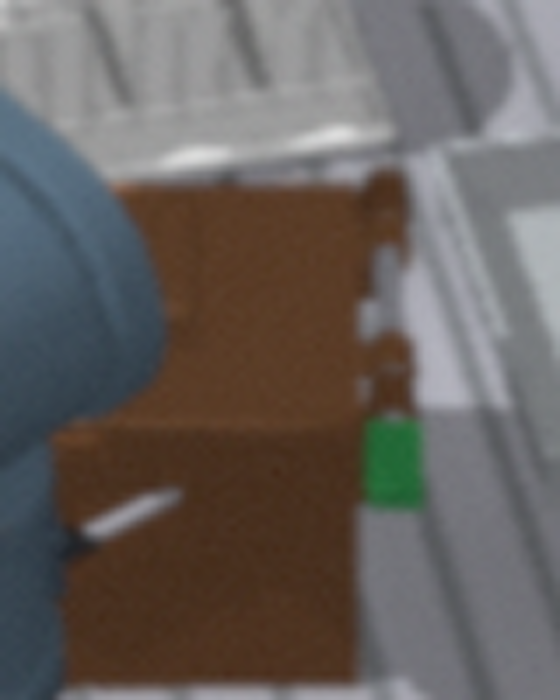

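Run:
```python
from ovl import *
t=grab('top');s=grab('side')
a=cv2.resize(t['color'][190:220,275:320,::-1],None,fx=14,fy=14,interpolation=cv2.INTER_NEAREST)
b=cv2.resize(s['color'][195:228,328:352,::-1],None,fx=14,fy=14,interpolation=cv2.INTER_NEAREST)
h=max(a.shape[0],b.shape[0]);a=np.pad(a,((0,h-a.shape[0]),(0,10),(0,0)));b=np.pad(b,((0,h-b.shape[0]),(0,0),(0,0)))
cv2.imwrite('pics/nn.png',np.hstack([a[:,:420],b[:,:330]]))
```

```text
(no output)
```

View pics/nn.png

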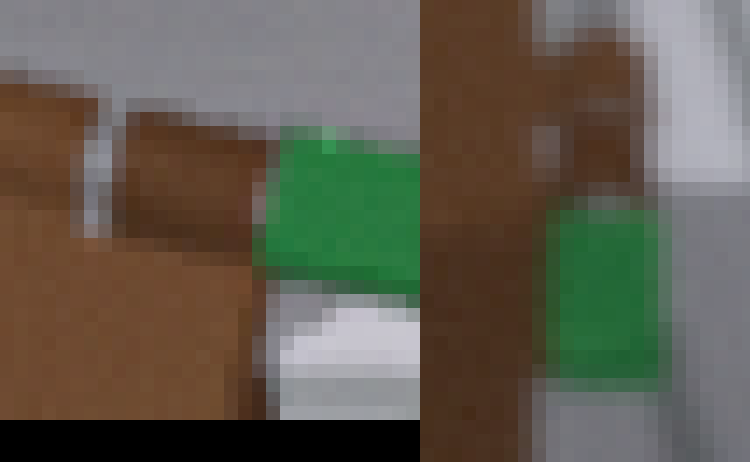

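```bash
python3 -c "
from h import *
o=env.observe();print(o['clock'],abs(o['qvel']).max(),o['ft_force']);print(env.sign_off())"
```

```text
21.0 0.005200232281850251 [-0.63885787  0.86131757 -0.57853016]
the job is handed in; nothing more can be done
None
```

The caddy is back together and the job was handed in at about 21 s; the simulator gives no verdict.

- **Lid:** I set the larger brown lid on the rim and let it go. A fit to its plate corners put it at (0.526, 0.122) m, yaw -0.19 rad. That agrees with the caddy pose I measured to about 1 mm, and the lid's knuckles lie between the caddy's two.
- **Rod:** I took it by the green grip and slid it through the knuckles with no noticeable resistance. It then met a firm stop at about 10 N, close to where the grip should touch the caddy.
- **Last check:** After letting go, the top and side pictures show the rod running through the gap between the knuckles and the grip at the mouth of the open one. A faint light pixel there suggests a gap of about 1–1.5 mm, which is inside the 5 mm limit, so the grip may not be quite touching.
- **Not checked:** I planned paths clear of the other washing-up but did not measure those things again at the end.
- **Robot:** The arm was clear of everything, at rest and reading under 1 N per axis at hand-in.

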